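# Set up the soldering hearth with its fire boards

## Robot

A 6-joint arm with a two-finger parallel gripper is mounted at the origin on the work surface. World frame = base frame: x ahead of the robot, y to its left, z up, the work surface at z = 0. Lengths are in m, angles in rad, forces in N, time in s.
With the tool pointing down it reaches from about 0.25 to 0.775 m from the base axis. Payload 4 kg.
Tool frame: the origin (TCP) lies midway between the tips of the shut fingers; the grasp point (between the pads) lies 19 mm behind it (grip_point_offset is the distance from the TCP to the grasp point, in m); z points along the fingers, y is the line along which they close (so a half turn about z gives the same grasp; the last joint's range is limited). The gripper opens to 94 mm and grips with 3 to 60 N. Pads are 16 mm wide; open, the fingers measure 119 mm over their backs; the gripper's body (75 mm by 177 mm) begins 78 mm behind the grasp point.
Start: joints at [-1.401, 0.087, 1.371, -0, 1.684, -0.103], TCP at [0.148, -0.53, 0.206] pointing down, gripper open.
Joint ranges: [-3.1, 3.1], [-0.76, 2.03], [0.27, 2.55], [-1.08, 4.22], [0.17, 2.65], [-2.57, 2.57]. Speed limits (rad/s): [2.79, 2.79, 3.14, 3.14, 3.14, 3.14].

## Interface

Orientations are given as [roll, pitch, yaw] about the fixed x, y, z axes, in that order (R = Rz(yaw) Ry(pitch) Rx(roll)).
In Python, from bench import * gives the robot as it stands.
- The arm moves only by the tool carry_out, never from a script. Its argument "commands" is a list of rows, each a list of 6 numbers: the shift along the tool's x, y, z in m, then the turn, a rotation vector about the tool's x, y, z in rad. In form: [[tx, ty, tz, rx, ry, rz], ...]. A call has exactly 5 rows; each row is the pose to reach, as a shift and turn from the pose commanded when the call began, along the tool's axes at that moment; what a row does not reach only later rows make up. A row lasts 1/10 s, in which the tool goes at most 50 mm and 8.59 degrees, less where a joint would pass 70% of its speed; a pose out of reach is approached as far as the arm can. A call with a gripper value outside its range is refused whole. "jaw" is the opening, from 0 (shut) to 1 (fully open), set as the call begins (left out, the last holds). The fingers move at their own pace and stop on an object; the grip force is fixed at half the most. Time passes only in rows, so rows that repeat a pose let the fingers close, or fill a call up. It gives the time, the measured TCP pose, the force, the opening and the grip force at its end, in the units of the state.
- get_obs(): the state, without advancing time (a new reading comes with each control period).
- snapshot(name): name is "scene" or "top" or "wrist"; returns a dict with "img" (384x512x3 uint8, red, green, blue), "range_z" (384x512 float32, m along the optical axis (not along the pixel's ray), 0 where there is no reading), "fx", "fy", "cx", "cy" (pixels), "distortion" ([k1, k2, p1, p2, k3] as OpenCV has them; the pictures are not rectified), "R" (3x3) and "t" (3): a world point X has camera coordinates R X + t. Camera axes: x right, y down, z forward; pixel columns grow to the right and rows downward; lengths in m; the calibration is good to about 2 mm. A picture is of the moment at which its call begins.
- close_job(): hands the job in; it is judged then, once.
The state is a dict: "time": time; "joint_positions": joint angles; "qvel": joint speeds; "joint_torque": joint torques, N m; "tool_pos": TCP position; "ee_rot": TCP orientation; "wrist_force": force on the tool from outside, world axes, zero at the start; "wrist_torque": the same for the moment, N m; "width": finger opening in m; "finger_force": force on a finger pad.
Only numpy, scipy, OpenCV 4.12 (cv2) and the standard library are available. Lean on these libraries where they do the work, as an engineer would, in place of code of your own. Each camera call takes 0.05 s, during which the arm holds its last target. There are 200 camera calls.

## Task

Set up the soldering hearth: stand every metal band that is on the bench flat on the grey soldering pad, wholly on it and side by side, and lift every white fire board up off its hook and slide it fully home, upright, in a slot of its own width in the hearth base (the wide board in the long slot, the narrow ones in the two short slots, either way). When all that is done, and only then, switch the extractor on by throwing its lever fully over, away from you, and do not knock over the brush jar or the mug.

Things in the scene. Friction and masses are not known exactly. Their poses are not given: they have to be found in the camera images.
- board_wide: white rigid fire board, 120 mm wide (y), 130 mm tall (z), 10 mm thick (x), foot rounded; an oblong hand hole 40 mm wide, 32 mm high goes through it, its upper edge 38 mm below the board's top edge (the strip above is the grip). Origin: middle of the foot's underside, z up. It starts hanging by the hole on one of three hooks, foot 28 mm above the bench. The only wide one. None if absent
- board_a: white rigid fire board, 90 mm wide (y), 130 mm tall (z), 10 mm thick (x), foot rounded; an oblong hand hole 40 mm wide, 32 mm high goes through it, its upper edge 38 mm below the board's top edge (the strip above is the grip). Origin: middle of the foot's underside, z up. It starts hanging by the hole on one of three hooks, foot 28 mm above the bench.  None if absent
- board_b: white rigid fire board, 90 mm wide (y), 130 mm tall (z), 10 mm thick (x), foot rounded; an oblong hand hole 40 mm wide, 32 mm high goes through it, its upper edge 38 mm below the board's top edge (the strip above is the grip). Origin: middle of the foot's underside, z up. It starts hanging by the hole on one of three hooks, foot 28 mm above the bench.  None if absent
- band_a_mid (a point): a plain silver-coloured metal band (short tube), outside diameter 44 mm, bore 36 mm, 24 mm tall, standing on its rim on the bench, axis z. This point: its middle, 12 mm above its underside. None if absent
- band_b_mid (a point): a plain silver-coloured metal band (short tube), outside diameter 44 mm, bore 36 mm, 24 mm tall, standing on its rim on the bench, axis z. This point: its middle, 12 mm above its underside. None if absent
- hearth: the fixed hearth base: a cork-coloured board 230 mm (x) by 300 mm (y), 36 mm thick, with three slots cut down into its top. Origin: centre of its underside on the bench; at yaw 0 its x points away from the robot. Two slots (long and short) lie end to end along its far edge, one short slot runs along x at its -y edge
- slot_wide (a point): the long slot, 124 mm long and 11.5 mm wide, for the wide board. This point: middle of the slot's floor, 26 mm below the top face of the base; x is the slot's thin direction, y runs along the slot, z up
- slot_back (a point): the short slot at the far edge, 94 mm long and 11.5 mm wide, for a narrow board. This point: middle of the slot's floor, 26 mm below the top face of the base; x is the slot's thin direction, y runs along the slot, z up
- slot_side (a point): the short slot at the -y side, 94 mm long and 11.5 mm wide, for a narrow board. This point: middle of the slot's floor, 26 mm below the top face of the base; x is the slot's thin direction, y runs along the slot, z up
- pad (a point): the grey soldering pad fixed on the hearth, 90 mm (hearth x) by 150 mm (hearth y), 6 mm thick. This point: centre of its top face, 42 mm above the bench; axes as the hearth's
- rack: the fixed wooden rack with three hooks. Origin: on the bench under the middle hook, in the plane where the boards hang; its -x is the way the hooks point (roughly to the robot); its crossbar, 120 mm high, stands 50 to 70 mm behind (+x)
- hook0 (a point): steel strap hook of the rack, 16 mm wide and 5 mm thick, with an upturned lip 10 mm high at its free end, 20 mm in front (rack -x) of this point. This point: on top of the strap, 120 mm above the bench, in the plane where a board hangs; x axis as the rack's
- hook1 (a point): steel strap hook of the rack, 16 mm wide and 5 mm thick, with an upturned lip 10 mm high at its free end, 20 mm in front (rack -x) of this point. This point: on top of the strap, 120 mm above the bench, in the plane where a board hangs; x axis as the rack's
- hook2 (a point): steel strap hook of the rack, 16 mm wide and 5 mm thick, with an upturned lip 10 mm high at its free end, 20 mm in front (rack -x) of this point. This point: on top of the strap, 120 mm above the bench, in the plane where a board hangs; x axis as the rack's
- fan (a joint): the extractor's toggle lever: 0 rad = off, leaning towards the robot (-x of its box); 1.0 rad = fully on, leaning away; it stays where it is left. It starts near 0
- fan_tip (a point): centre of the round black knob, 26 mm in diameter, at the lever's end, about 152 mm above the bench; the lever is 80 mm long, pivoting 82 mm above the bench on a grey box 100 by 90 by 60 mm
- fanbox: the fixed grey box that carries the lever. Origin: centre of its underside; the lever swings in its x-z plane
- jar: glass jar of brushes, 68 mm in diameter, about 210 mm tall with the brushes, a bystander. Origin: centre of its underside, z up
- mug: white mug, 72 mm in diameter, 70 mm tall, a bystander. Origin: centre of its underside, z up
Not all that is in view belongs to the job. Leave any black or blue look-alike of the board_a alone. Leave any green or turquoise look-alike of the part that bears band_b_mid alone.

How it is judged:
By the outcome, as a careful person would: the job done as asked, in the order asked, and still so for the second after the job is handed in, with the robot touching nothing.
Of board_wide, board_a, board_b only 2 to 3 are there at a start; the rules pass over those that are not, and their reading is None.
Of band_a, band_b only 1 to 2 are there at a start; the rules pass over those that are not, and their reading is None.
At some moment in a run one of band_a, band_b may be knocked a few centimetres aside while the robot is not near it.
It also fails if it takes over 210 s, if anything falls off the work surface, if the arm or the gripper's body presses on something with over 40 N, if the wrist force passes 120 N, or if a joint passes its speed limit or range.

## Working session

There is one attempt and no reset: what is moved stays moved. The work goes in short steps, Python scripts to look and compute and a tool call to move; the robot and the scene stay as the last step left them, time stands still between calls to the robot, and variables do not carry over. Pictures are saved under pics/ and viewed, at most 16 in all, crops included, and the job is handed in when it is done.

Besides the shell and the picture viewer there is one more tool, called as a command line: name --pt "numbers of a row" for each row, then --argument value for the rest. carry_out: Moves the arm, as the interface text tells. Its arguments: {"type":"object","properties":{"commands":{"type":"array","items":{"type":"array","items":{"type":"number"}}},"jaw":{"type":"number"}},"required":["commands"]}

```bash
ls; mkdir -p pics; cat > h.py <<'E'
from bench import *
import numpy as np, cv2
def snap(n,f=None):
    s=snapshot(n); 
    if f: cv2.imwrite('pics/'+f,s['img'][:,:,::-1])
    np.savez('last_%s.npz'%n,**{k:np.array(v) for k,v in s.items()})
    return s
def load(n): return np.load('last_%s.npz'%n)
def cloud(s):
    K=np.array([[s['fx'],0,s['cx']],[0,s['fy'],s['cy']],[0,0,1]],float)
    h,w=s['range_z'].shape
    u,v=np.meshgrid(np.arange(w),np.arange(h))
    p=cv2.undistortPoints(np.stack([u,v],-1).reshape(-1,1,2).astype(float),K,np.array(s['distortion'],float)).reshape(h,w,2)
    z=s['range_z'].astype(float)
    C=np.dstack([p*z[...,None],z])
    X=(C-np.array(s['t']).reshape(3))@np.array(s['R'])
    X[z==0]=np.nan
    return X
E
python3 - <<'E'
from h import *
a=snap('scene','s1.png');b=snap('top','t1.png')
print(a['R'],a['t'],b['R'],b['t'],b['fx'])
o=get_obs();print(o)
E
```

```text
pics
[[ 0.52404888  0.85148978  0.0183829 ]
 [ 0.57604129 -0.33846075 -0.74405696]
 [-0.62733501  0.40051152 -0.66786324]] [-0.36481502 -0.18148524  1.7137778 ] [[-9.01419021e-04 -9.99484681e-01 -3.20867440e-02]
 [-9.86957080e-01  6.05456728e-03 -1.60869715e-01]
 [ 1.60981087e-01  3.15232281e-02 -9.86453940e-01]] [0.10030574 0.52287103 1.07417792] 385.6069834639267
{'time': 0.1, 'joint_positions': array([-1.40109763e+00,  8.78754582e-02,  1.37209691e+00, -1.89829942e-06,
        1.68360231e+00, -1.03054185e-01]), 'qvel': array([ 7.43753702e-04, -2.59449690e-03, -3.35082793e-03,  4.52538907e-04,
       -3.81231737e-05, -1.64345490e-04]), 'joint_torque': array([ 2.39125024e-03, -3.41253197e+01, -3.03301191e+01,  7.21494528e-02,
        3.04263749e-02, -1.01344317e-04]), 'tool_pos': array([ 0.14809593, -0.52917131,  0.20442746]), 'ee_rot': array([-3.13962094e+00, -2.02018365e-04,  2.72752475e-01]), 'wrist_force': array([ 0.87606606,  0.27894267, -0.66380237]), 'wrist_torque': array([-0.02405806,  0.02951943, -0.05242133]), 'finger_force': 0.0, 'width': 0.09425020432303556}
```

View pics/s1.png

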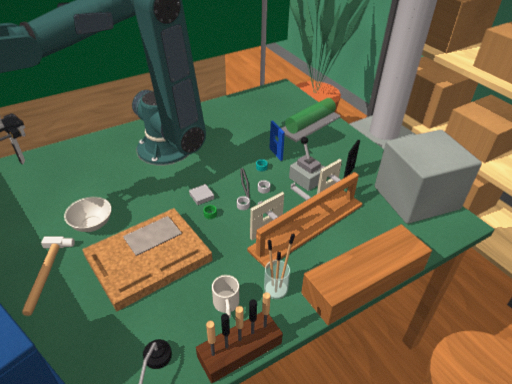

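View pics/t1.png

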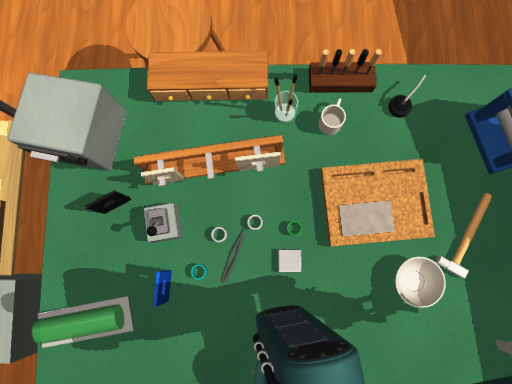

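Scene view: two boards hang on the outer hooks, at scene (267,217) and (330,175), and the middle hook is empty. Two silver bands are at top (219,234) and (255,222). The green (294,228) and turquoise (198,271) rings are look-alikes, as are the blue board (162,288) and the black one (108,202). Next I'll measure from both views.

```bash
python3 - <<'E'
from h import *
a=load('scene');b=load('top')
A=cloud(a);B=cloud(b)
np.set_printoptions(precision=4,suppress=True)
def hsv(s): return cv2.cvtColor(np.array(s['img']),cv2.COLOR_RGB2HSV)
ha,hb=hsv(a),hsv(b)
def rect(P): 
    r=cv2.minAreaRect(P.astype(np.float32)); return r
# white boards in scene view
for nm,X,h in(('scene',A,ha),('top',B,hb)):
    m=((h[...,1]<60)&(h[...,2]>120)&(X[...,2]>.01)).astype(np.uint8)
    n,l,st,c=cv2.connectedComponentsWithStats(m)
    print(nm)
    for i in range(1,n):
        if st[i,4]<40: continue
        P=X[l==i]; print(c[i],st[i,4],np.percentile(P,[2,50,98],axis=0).round(3).tolist())
# cork
for nm,X,h in(('scene',A,ha),('top',B,hb)):
    m=(abs(X[...,2]-.036)<.006)&(h[...,0]>5)&(h[...,0]<25)&(h[...,1]>90)&(X[...,0]>.25)&(X[...,1]<0.0)
    n,l,st,c=cv2.connectedComponentsWithStats(cv2.morphologyEx(m.astype(np.uint8),cv2.MORPH_CLOSE,np.ones((5,5))));i=1+np.argmax(st[1:,4])
    P=X[(l==i)&m];print(nm,'cork',rect(P[:,:2]),np.median(P[:,2]))
    m=(abs(X[...,2]-.042)<.006)&(h[...,1]<60)&(abs(X[...,0]-np.median(P[:,0]))<.12)&(abs(X[...,1]-np.median(P[:,1]))<.15)
    Q=X[m];print('pad',rect(Q[:,:2]),np.median(Q[:,2]),m.sum())
S=np.array(a['img']);cv2.imwrite('pics/c1.png',cv2.resize(S[120:280,180:380,::-1],(800,640))[:600])
T=np.array(b['img']);cv2.imwrite('pics/c2.png',cv2.resize(T[120:260,120:300,::-1],(771,600),interpolation=cv2.INTER_CUBIC))
E
```

```text
scene
[402.6723  45.0329] 2554 [[0.061, 1.072, 0.018], [0.136, 1.089, 0.239], [0.173, 1.131, 0.421]]
[152.9857 137.2571] 70 [[-0.015, -0.061, 0.077], [0.037, -0.049, 0.085], [0.062, -0.018, 0.101]]
[417.5135 165.5328] 4578 [[0.615, 0.504, 0.031], [0.721, 0.544, 0.208], [0.817, 0.724, 0.214]]
[307.5259 159.437 ] 135 [[0.41, 0.344, 0.08], [0.434, 0.365, 0.086], [0.475, 0.396, 0.141]]
[314.2962 174.7242] 736 [[0.403, 0.311, 0.013], [0.491, 0.334, 0.063], [0.594, 0.395, 0.159]]
[263.0857 185.5286] 70 [[0.388, 0.184, 0.011], [0.407, 0.201, 0.02], [0.429, 0.226, 0.027]]
[299.514  191.9626] 107 [[0.556, 0.21, 0.114], [0.588, 0.221, 0.119], [0.624, 0.232, 0.131]]
[200.6175 192.9721] 251 [[0.3, -0.032, 0.013], [0.332, -0.002, 0.019], [0.362, 0.032, 0.024]]
[265.0566 211.7452] 671 [[0.598, 0.029, 0.052], [0.61, 0.081, 0.126], [0.636, 0.144, 0.16]]
[ 86.4429 211.0668] 928 [[0.206, -0.423, 0.011], [0.234, -0.359, 0.035], [0.335, -0.295, 0.056]]
[242.7273 201.9481] 77 [[0.425, 0.08, 0.011], [0.446, 0.097, 0.021], [0.467, 0.12, 0.027]]
[151.5009 235.055 ] 1072 [[0.407, -0.291, 0.037], [0.452, -0.2
[... 2328 characters left out ...]
.506, 0.01], [0.116, 0.544, 0.012], [0.129, 0.574, 0.048]]
[ 59.367  341.8991] 109 [[0.077, 0.612, 0.01], [0.092, 0.674, 0.012], [0.111, 0.723, 0.059]]
scene cork ((0.4974241256713867, -0.25531110167503357), (0.23806631565093994, 0.3006778955459595), 5.193423271179199) 0.03549966056800131
pad ((0.4521505832672119, -0.2184729129076004), (0.09025692194700241, 0.15169650316238403), 3.9728782176971436) 0.041556974147694756 1038
top cork ((0.4971068203449249, -0.2566738724708557), (0.23090946674346924, 0.30245843529701233), 4.617321491241455) 0.03612209852860468
pad ((0.4488980770111084, -0.2207600176334381), (0.08870265632867813, 0.15083517134189606), 4.729527473449707) 0.042165371306537955 1556
```

View pics/c1.png

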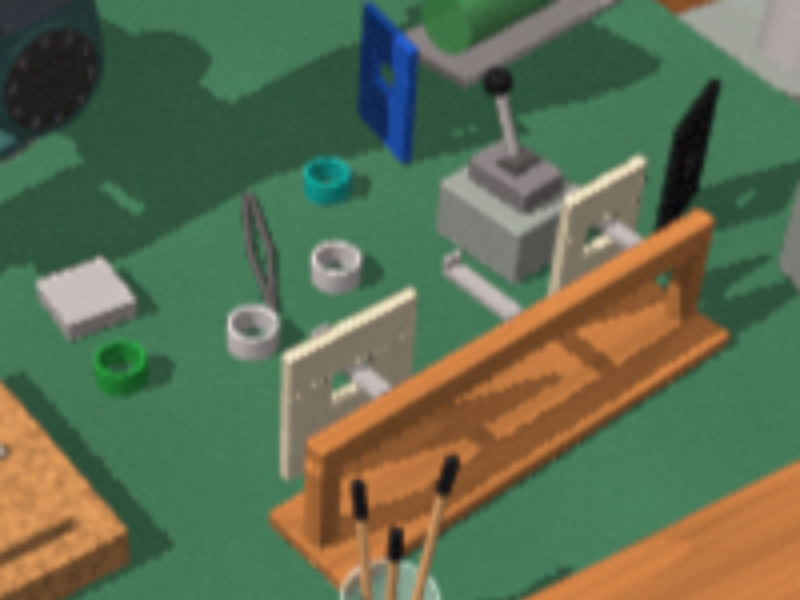

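View pics/c2.png

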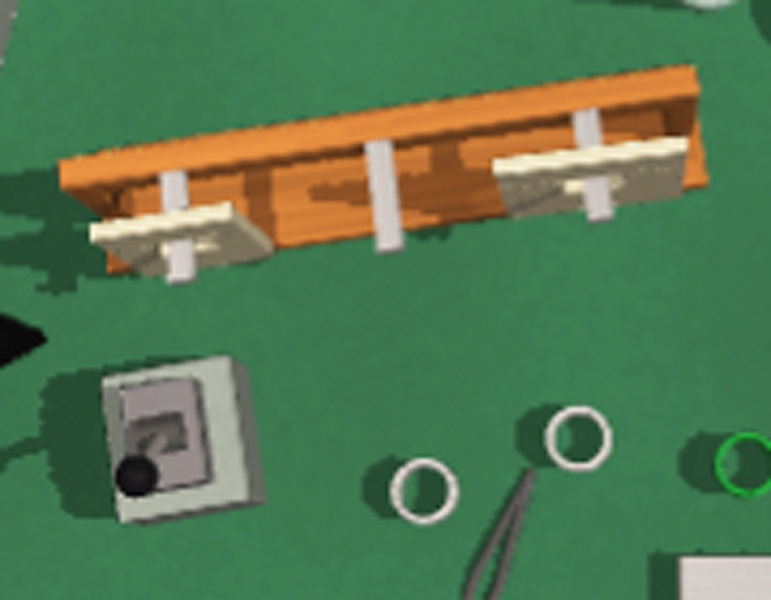

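The crop confirms the boards: the right-hand white one spans about 111 mm in y and fits the 120 mm wide board. The left-hand one spans about 85 mm and fits a 90 mm narrow board. The bands to take are the two plain silver rings at c2 (578,438) and (425,490), not the green or turquoise ones.

The bands go first, because the gripper body would clash with standing boards over the pad.

```bash
cat >> h.py <<'E'
from scipy.spatial.transform import Rotation as Ro
np.set_printoptions(precision=4,suppress=True)
def down(psi): return Ro.from_euler('xyz',[np.pi,0,psi])
def plan(wps,dec=3):
    """wps: list of (x,y,z,psi); prints the calls of 5 rows from the measured pose"""
    o=get_obs(); p=np.array(o['tool_pos']); R=Ro.from_euler('xyz',o['ee_rot'])
    print('from',p,np.array(o['ee_rot'])[2],'t',o['time'])
    poses=[]
    for w in wps:
        q=np.array(w[:3]);Q=down(w[3]);rv=(R.inv()*Q).as_rotvec()
        n=max(1,int(np.ceil(max(np.linalg.norm(q-p)/.048,np.linalg.norm(rv)/.145))))
        for k in range(1,n+1): poses.append((p+(q-p)*k/n,R*Ro.from_rotvec(rv*k/n)))
        p,R=q,Q
    while len(poses)%5: poses.append(poses[-1])
    bp,bR=np.array(o['tool_pos']),Ro.from_euler('xyz',o['ee_rot'])
    for i in range(0,len(poses),5):
        rows=[]
        for q,Q in poses[i:i+5]:
            rows.append(np.round(np.r_[bR.inv().apply(q-bp),(bR.inv()*Q).as_rotvec()],dec).tolist())
        print(str(rows).replace('-0.0,','0,').replace('0.0,','0,'))
        bp,bR=bp+bR.apply(rows[-1][:3]),bR*Ro.from_rotvec(rows[-1][3:])
E
python3 - <<'E'
from h import *
for n in('scene','top'):
    s=load(n);X=cloud(s);h=cv2.cvtColor(s['img'],cv2.COLOR_RGB2HSV)
    w=(h[...,1]<70)&(h[...,2]>100)
    for c in((.444,.101),(.407,.206)):
        m=w&(np.hypot(X[...,0]-c[0],X[...,1]-c[1])<.035)&(abs(X[...,2]-.024)<.005)
        P=X[m];f=np.linalg.lstsq(np.c_[2*P[:,:2],np.ones(len(P))],(P[:,:2]**2).sum(1),rcond=None)[0]
        print(n,'band',f[:2],'r',np.sqrt(f[2]+f[:2]@f[:2]),np.median(P[:,2]),len(P))
    for c in((.606,.09),(.567,.356)):
        m=(h[...,0]<40)&(h[...,1]<80)&(h[...,2]>100)&(np.hypot(X[...,0]-c[0],X[...,1]-c[1])<.07)&(X[...,2]>.153)
        P=X[m];print(n,'boardtop',len(P),cv2.minAreaRect(P[:,:2].astype(np.float32)),np.percentile(P[:,2],95))
    m=(h[...,2]<60)&(abs(X[...,0]-.43)<.06)&(abs(X[...,1]-.36)<.06)&(X[...,2]>.13)
    P=X[m];print(n,'knob',np.median(P,axis=0),P.max(0),P.min(0),m.sum())
    m=(abs(X[...,0]-.44)<.08)&(abs(X[...,1]-.355)<.09)&(abs(X[...,2]-.06)<.004)
    P=X[m];print(n,'box',cv2.minAreaRect(P[:,:2].astype(np.float32)))
    # slots: points inside the cork below top
    m=(abs(X[...,0]-.497)<.13)&(abs(X[...,1]+.256)<.16)&(h[...,1]>60)&(X[...,2]<.031)&(X[...,2]>.005)
    m=cv2.morphologyEx(m.astype(np.uint8),cv2.MORPH_OPEN,np.ones((2,2)))
    k,l,st,ce=cv2.connectedComponentsWithStats(m)
    for i in range(1,k):
        if st[i,4]>15: P=X[l==i];print(n,'slot?',ce[i],st[i,4],cv2.minAreaRect(P[:,:2].astype(np.float32)),np.median(P[:,2]))
plan([(.36,-.1,.2,1.2),(.443,.101,.12,1.571)])
E
```

```text
scene band [0.4445 0.0999] r 0.019587501748852394 0.02317687407710046 49
scene band [0.4081 0.2055] r 0.01981235191226608 0.022565918403765307 41
scene boardtop 128 ((0.6067463159561157, 0.08876459300518036), (0.012672817334532738, 0.1203719824552536), 6.687648773193359) 0.16018909750261062
scene boardtop 73 ((0.5677617192268372, 0.3543277382850647), (0.016169048845767975, 0.09061545133590698), 9.895763397216797) 0.16052844813805947
scene knob [0.4154 0.359  0.1623] [0.4253 0.3705 0.1713] [0.4014 0.3508 0.1489] 40
scene box ((0.4420914053916931, 0.3689482510089874), (0.10194940119981766, 0.09180136770009995), 9.53663158416748)
scene slot? [180.2913 261.5146] 103 ((0.5796043872833252, -0.18598750233650208), (0.02136649750173092, 0.12306647002696991), 3.541297674179077) 0.033340004079596114
scene slot? [101.2941 266.2647] 102 ((0.48048532009124756, -0.38425710797309875), (0.10428079962730408, 0.009421023540198803), 5.916681289672852) 0.011188593819936386
scene slot? [163.8501 283.1252] 567 ((0.6138318777084351, -0.24108856916427612), (0.013381173834204674, 0.30583953857421875), 7.20902
[... 1229 characters left out ...]
16569), 2.2047343254089355) 0.024719838963449224
from [ 0.1481 -0.5292  0.2044] 0.27275247509006495 t 0.1
[[0.032, -0.036, 0.001, 0, 0, -0.093], [0.064, -0.071, 0.001, 0, 0, -0.185], [0.096, -0.107, 0.002, -0.001, 0, -0.278], [0.128, -0.142, 0.002, -0.001, 0, -0.371], [0.16, -0.178, 0.003, -0.001, -0.001, -0.464]]
[[0.044, -0.018, 0, 0, 0, -0.092], [0.089, -0.035, 0.001, 0, 0, -0.185], [0.133, -0.053, 0.001, -0.001, 0, -0.278], [0.178, -0.07, 0.001, -0.001, 0, -0.371], [0.223, -0.088, 0.002, -0.001, 0, -0.463]]
[[0.043, 0.001, 0.016, 0, 0, -0.074], [0.087, 0.002, 0.032, 0, 0, -0.149], [0.13, 0.003, 0.048, 0, 0, -0.223], [0.173, 0.003, 0.064, 0, 0, -0.297], [0.217, 0.004, 0.08, 0, 0, -0.371]]
```

carry_out --pt "0.032 -0.036 0.001 0 0 -0.093" --pt "0.064 -0.071 0.001 0 0 -0.185" --pt "0.096 -0.107 0.002 -0.001 0 -0.278" --pt "0.128 -0.142 0.002 -0.001 0 -0.371" --pt "0.16 -0.178 0.003 -0.001 -0.001 -0.464" --jaw 0.85

```text
time: 0.6
tool_pos: [0.2546, -0.3133, 0.202]
ee_rot: [3.141, 0.001, 0.74]
wrist_force: [1.2, -0.2, 0.1]
width: 0.08
finger_force: 0.0
```

carry_out --pt "0.044 -0.018 0 0 0 -0.092" --pt "0.089 -0.035 0.001 0 0 -0.185" --pt "0.133 -0.053 0.001 -0.001 0 -0.278" --pt "0.178 -0.07 0.001 -0.001 0 -0.371" --pt "0.223 -0.088 0.002 -0.001 0 -0.463"

```text
time: 1.1
tool_pos: [0.3606, -0.0983, 0.2]
ee_rot: [3.14, 0.002, 1.203]
wrist_force: [1.6, 0.0, 0.5]
width: 0.08
finger_force: 0.0
```

carry_out --pt "0.043 0.001 0.016 0 0 -0.074" --pt "0.087 0.002 0.032 0 0 -0.149" --pt "0.13 0.003 0.048 0 0 -0.223" --pt "0.173 0.003 0.064 0 0 -0.297" --pt "0.217 0.004 0.08 0 0 -0.371"

```text
time: 1.6
tool_pos: [0.4427, 0.1023, 0.1188]
ee_rot: [3.141, 0.002, 1.574]
wrist_force: [0.8, -0.4, 0.0]
width: 0.0801
finger_force: 0.0
```

```bash
python3 - <<'E'
from h import *
s=snap('wrist','w1.png');X=cloud(s);h=cv2.cvtColor(s['img'],cv2.COLOR_RGB2HSV)
w=(h[...,1]<70)&(h[...,2]>100)
for c in((.443,.101),(.407,.206)):
    m=w&(np.hypot(X[...,0]-c[0],X[...,1]-c[1])<.035)&(abs(X[...,2]-.024)<.005)
    P=X[m]
    if len(P)<10: print('none');continue
    f=np.linalg.lstsq(np.c_[2*P[:,:2],np.ones(len(P))],(P[:,:2]**2).sum(1),rcond=None)[0]
    print('band',f[:2],'r',np.sqrt(f[2]+f[:2]@f[:2]),np.median(P[:,2]),len(P))
Rw=Ro.from_euler('xyz',get_obs()['ee_rot']).as_matrix();p=get_obs()['tool_pos']
print('cam in tool',Rw.T@(-np.array(s['R']).T@np.array(s['t'])-p)); print((np.array(s['R'])@Rw))
plan([(.443,.101,.010,1.571)])
E
```

```text
band [0.4427 0.1006] r 0.019686499145852087 0.023315988648978745 525
band [0.4072 0.205 ] r 0.019594165333672486 0.023420895985809084 660
cam in tool [ 0.0672  0.0008 -0.1819]
[[-0.0068  1.     -0.004 ]
 [-0.9669 -0.0076 -0.2549]
 [-0.2549  0.0022  0.967 ]]
from [0.4426 0.1077 0.1155] 1.580969914850449 t 1.65
[[-0.002, 0, 0.035, -0.001, -0.001, 0.003], [-0.005, 0.001, 0.07, -0.003, -0.002, 0.007], [-0.007, 0.001, 0.105, -0.004, -0.003, 0.01], [-0.007, 0.001, 0.105, -0.004, -0.003, 0.01], [-0.007, 0.001, 0.105, -0.004, -0.003, 0.01]]
```

View pics/w1.png

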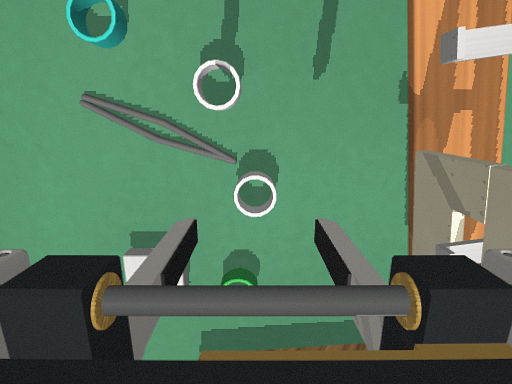

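The wrist view shows silver band A at (255,195) between the fingers and band B at (217,85). The tweezers are clear of both, and the green and turquoise rings sit apart.

carry_out --pt "0 0 0.03 0 0 0" --pt "0 0 0.06 0 0 0" --pt "0 0 0.08 0 0 0" --pt "0 0 0.08 0 0 0" --pt "0 0 0.08 0 0 0"

```text
time: 2.15
tool_pos: [0.4426, 0.1001, 0.0398]
ee_rot: [-3.141, 0.002, 1.57]
wrist_force: [0.6, 0.2, -0.3]
width: 0.08
finger_force: 0.0
```

```bash
python3 - <<'E'
from h import *
plan([(.443,.1005,.005,1.571)])
E
```

```text
from [0.4426 0.1001 0.0398] 1.570492593896774 t 2.15
[[0, 0, 0.035, 0, 0.002, -0.001], [0, 0, 0.035, 0, 0.002, -0.001], [0, 0, 0.035, 0, 0.002, -0.001], [0, 0, 0.035, 0, 0.002, -0.001], [0, 0, 0.035, 0, 0.002, -0.001]]
```

carry_out --pt "0 0 0.02 0 0 0" --pt "0 0 0.034 0 0 0" --pt "0 0 0.034 0 0 0" --pt "0 0 0.034 0 0 0" --pt "0 0 0.034 0 0 0"

```text
time: 2.65
tool_pos: [0.4443, 0.1003, 0.0076]
ee_rot: [3.138, 0.002, 1.571]
wrist_force: [0.2, -0.3, -0.4]
width: 0.0797
finger_force: 0.0
```

carry_out --pt "0 0 0 0 0 0" --pt "0 0 0 0 0 0" --pt "0 0 0 0 0 0" --pt "0 0 0 0 0 0" --pt "0 0 0 0 0 0" --jaw 0.3

```text
time: 3.15
tool_pos: [0.4427, 0.1003, 0.0058]
ee_rot: [3.141, 0.002, 1.571]
wrist_force: [0.4, 0.2, 0.9]
width: 0.0433
finger_force: 9.5
```

```bash
python3 - <<'E'
from h import *
o=get_obs();print(o['width'],o['finger_force'],o['wrist_force'])
th=np.radians(4.8)
c=np.array([.4505,-.2196]);ex=np.array([np.cos(th),np.sin(th)]);ey=np.array([-ex[1],ex[0]])
psi=np.pi/2+th
for s in(-1,1):
    q=c+s*.036*ey; print(s,q)
q=c-.036*ey
plan([(.443,.1005,.12,1.571),(q[0],q[1],.12,psi),(q[0],q[1],.07,psi)])
E
```

```text
0.0432738265990259 9.521177192218602 [0.442  0.2465 0.9366]
-1 [ 0.4535 -0.2555]
1 [ 0.4475 -0.1837]
from [0.4427 0.1003 0.0058] 1.5708894429033862 t 3.15
[[0, 0, -0.038, 0, 0.001, -0.0], [0, 0, -0.076, 0, 0.001, -0.0], [0, 0, -0.114, 0, 0.002, -0.0], [-0.045, 0.002, -0.114, 0, 0.002, -0.011], [-0.089, 0.003, -0.114, 0, 0.002, -0.021]]
[[-0.045, 0, 0, 0, 0, -0.01], [-0.089, 0.001, 0, 0, 0, -0.021], [-0.134, 0.001, 0, 0, 0, -0.031], [-0.178, 0.001, 0, 0, 0, -0.042], [-0.223, 0.002, 0, 0, 0, -0.052]]
[[-0.044, -0.002, 0, 0, 0, -0.011], [-0.044, -0.002, 0.025, 0, 0, -0.011], [-0.044, -0.002, 0.05, 0, 0, -0.011], [-0.044, -0.002, 0.05, 0, 0, -0.011], [-0.044, -0.002, 0.05, 0, 0, -0.011]]
```

carry_out --pt "0 0 -0.038 0 0.001 0" --pt "0 0 -0.076 0 0.001 0" --pt "0 0 -0.114 0 0.002 0" --pt "-0.045 0.002 -0.114 0 0.002 -0.011" --pt "-0.089 0.003 -0.114 0 0.002 -0.021" --jaw 0.2

```text
time: 3.65
tool_pos: [0.4469, 0.0112, 0.1219]
ee_rot: [3.137, 0.001, 1.596]
wrist_force: [0.9, 0.5, 0.1]
width: 0.0428
finger_force: 30.0
```

carry_out --pt "-0.045 0 0 0 0 -0.01" --pt "-0.089 0.001 0 0 0 -0.021" --pt "-0.134 0.001 0 0 0 -0.031" --pt "-0.178 0.001 0 0 0 -0.042" --pt "-0.223 0.002 0 0 0 -0.052"

```text
time: 4.15
tool_pos: [0.452, -0.2131, 0.1198]
ee_rot: [3.141, -0.0, 1.644]
wrist_force: [-0.3, 1.2, -0.4]
width: 0.0425
finger_force: 30.0
```

carry_out --pt "-0.044 -0.002 0 0 0 -0.011" --pt "-0.044 -0.002 0.025 0 0 -0.011" --pt "-0.044 -0.002 0.05 0 0 -0.011" --pt "-0.044 -0.002 0.05 0 0 -0.011" --pt "-0.044 -0.002 0.05 0 0 -0.011"

```text
time: 4.65
tool_pos: [0.4534, -0.2551, 0.0697]
ee_rot: [-3.141, -0.001, 1.655]
wrist_force: [0.4, -0.5, -0.8]
width: 0.0431
finger_force: 30.0
```

```bash
python3 - <<'E'
from h import *
s=snap('wrist','w2.png')
plan([(.4535,-.2555,.048,1.6546)])
E
```

```text
from [ 0.4542 -0.2555  0.0708] 1.6551773539012586 t 4.7
[[0, -0.001, 0.023, 0.001, 0.001, 0.001], [0, -0.001, 0.023, 0.001, 0.001, 0.001], [0, -0.001, 0.023, 0.001, 0.001, 0.001], [0, -0.001, 0.023, 0.001, 0.001, 0.001], [0, -0.001, 0.023, 0.001, 0.001, 0.001]]
```

View pics/w2.png

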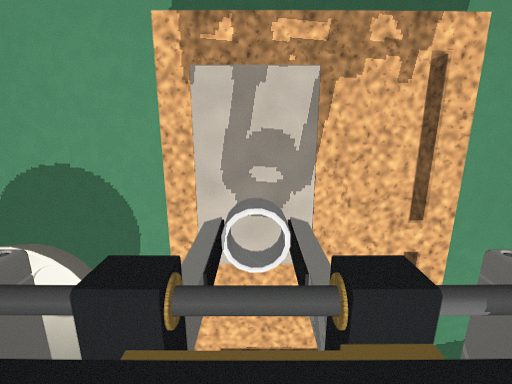

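The band is held centred at (256,240), over the -y half of the pad. I'll lower it, open, and lift.

carry_out --pt "0 0 0.012 0 0 0" --pt "0 0 0.018 0 0 0" --pt "0 0 0.022 0 0 0" --pt "0 0 0.022 0 0 0" --pt "0 0 0.022 0 0 0"

```text
time: 5.2
tool_pos: [0.4538, -0.2554, 0.0479]
ee_rot: [3.141, 0.0, 1.655]
wrist_force: [-0.3, -0.5, -0.8]
width: 0.0429
finger_force: 30.0
```

carry_out --pt "0 0 0 0 0 0" --pt "0 0 0 0 0 0" --pt "0 0 0 0 0 0" --pt "0 0 0 0 0 0" --pt "0 0 0 0 0 0" --jaw 0.85

```text
time: 5.7
tool_pos: [0.4537, -0.2555, 0.048]
ee_rot: [3.141, 0.0, 1.655]
wrist_force: [0.3, 0.2, 0.0]
width: 0.0785
finger_force: 0.0
```

```bash
python3 - <<'E'
from h import *
plan([(.452,-.2555,.14,1.65),(.4065,.2055,.15,1.571),(.4065,.2055,.06,1.571)])
E
```

```text
from [ 0.4537 -0.2555  0.048 ] 1.654702393781554 t 5.7
[[0, -0.001, -0.046, 0, 0, 0.002], [0, -0.002, -0.092, 0.001, 0, 0.005], [0.046, -0.002, -0.093, 0.001, 0, 0.013], [0.093, -0.003, -0.094, 0.001, 0, 0.021], [0.139, -0.004, -0.095, 0.001, 0, 0.028]]
[[0.046, -0.002, -0.001, 0, 0, 0.008], [0.093, -0.004, -0.002, 0, 0, 0.016], [0.139, -0.006, -0.003, 0, 0, 0.024], [0.185, -0.008, -0.004, 0, 0, 0.032], [0.232, -0.01, -0.005, 0, 0, 0.04]]
[[0.046, -0.003, -0.001, 0, 0, 0.008], [0.092, -0.007, -0.002, 0, 0, 0.016], [0.092, -0.007, 0.043, 0, 0, 0.016], [0.092, -0.007, 0.088, 0, 0, 0.016], [0.092, -0.007, 0.088, 0, 0, 0.016]]
```

carry_out --pt "0 -0.001 -0.046 0 0 0.002" --pt "0 -0.002 -0.092 0.001 0 0.005" --pt "0.046 -0.002 -0.093 0.001 0 0.013" --pt "0.093 -0.003 -0.094 0.001 0 0.021" --pt "0.139 -0.004 -0.095 0.001 0 0.028"

```text
time: 6.2
tool_pos: [0.4379, -0.1162, 0.1436]
ee_rot: [3.141, 0.0, 1.625]
wrist_force: [1.4, 1.4, 0.8]
width: 0.0802
finger_force: 0.0
```

carry_out --pt "0.046 -0.002 -0.001 0 0 0.008" --pt "0.093 -0.004 -0.002 0 0 0.016" --pt "0.139 -0.006 -0.003 0 0 0.024" --pt "0.185 -0.008 -0.004 0 0 0.032" --pt "0.232 -0.01 -0.005 0 0 0.04"

```text
time: 6.7
tool_pos: [0.4146, 0.1155, 0.1483]
ee_rot: [3.141, 0.0, 1.586]
wrist_force: [0.7, -0.2, -1.2]
width: 0.0799
finger_force: 0.0
```

carry_out --pt "0.046 -0.003 -0.001 0 0 0.008" --pt "0.092 -0.007 -0.002 0 0 0.016" --pt "0.092 -0.007 0.043 0 0 0.016" --pt "0.092 -0.007 0.088 0 0 0.016" --pt "0.092 -0.007 0.088 0 0 0.016"

```text
time: 7.2
tool_pos: [0.4006, 0.2041, 0.0533]
ee_rot: [-3.127, 0.005, 1.572]
wrist_force: [-0.9, -0.3, 0.3]
width: 0.0801
finger_force: 0.0
```

```bash
cat >> h.py <<'E'
def band(s,c,zt=.024,rad=.035):
    X=cloud(s);h=cv2.cvtColor(np.array(s['img']),cv2.COLOR_RGB2HSV)
    m=(h[...,1]<70)&(h[...,2]>100)&(np.hypot(X[...,0]-c[0],X[...,1]-c[1])<rad)&(abs(X[...,2]-zt)<.005)
    P=X[m]
    if len(P)<10: return None
    f=np.linalg.lstsq(np.c_[2*P[:,:2],np.ones(len(P))],(P[:,:2]**2).sum(1),rcond=None)[0]
    return f[:2],np.sqrt(f[2]+f[:2]@f[:2]),np.median(P[:,2]),len(P)
E
python3 - <<'E'
from h import *
print('wrist',band(snap('wrist','w3.png'),(.407,.205)))
s=snap('scene'); print('scene B',band(s,(.407,.205)),'A',band(s,(.4535,-.2555),.066))
s=snap('top'); print('top A',band(s,(.4535,-.2555),.066))
plan([(.407,.2052,.005,1.571)])
E
```

```text
wrist (array([0.407 , 0.2061]), np.float64(0.019683125933566192), np.float64(0.023249325512695727), 891)
scene B (array([0.4081, 0.2057]), np.float64(0.020416864893771584), np.float64(0.021964376546937076), 43) A (array([ 0.4558, -0.2546]), np.float64(0.019798951008469352), np.float64(0.06460124906643788), 66)
top A (array([ 0.4527, -0.2552]), np.float64(0.01924334653911809), np.float64(0.06505955015488711), 66)
from [0.4078 0.2059 0.0619] 1.5702210849546687 t 7.35
[[0, 0, 0.028, 0.001, 0, -0.0], [-0.001, -0.001, 0.057, 0.002, -0.001, -0.001], [-0.001, -0.001, 0.057, 0.002, -0.001, -0.001], [-0.001, -0.001, 0.057, 0.002, -0.001, -0.001], [-0.001, -0.001, 0.057, 0.002, -0.001, -0.001]]
```

carry_out --pt "0 0 0.03 0 0 0" --pt "0 0 0.045 0 0 0" --pt "0 0 0.055 0 0 0" --pt "0 0 0.055 0 0 0" --pt "0 0 0.055 0 0 0"

```text
time: 7.85
tool_pos: [0.4081, 0.206, 0.0068]
ee_rot: [3.139, -0.001, 1.57]
wrist_force: [0.2, 0.7, 1.7]
width: 0.0799
finger_force: 0.0
```

carry_out --pt "0 0 0 0 0 0" --pt "0 0 0 0 0 0" --pt "0 0 0 0 0 0" --pt "0 0 0 0 0 0" --pt "0 0 0 0 0 0" --jaw 0.2

```text
time: 8.35
tool_pos: [0.4065, 0.2057, 0.005]
ee_rot: [-3.141, 0.0, 1.571]
wrist_force: [0.5, -0.1, 0.6]
width: 0.0438
finger_force: 30.1
```

```bash
python3 - <<'E'
from h import *
plan([(.407,.2052,.13,1.571),(.447,-.1835,.13,1.6546),(.447,-.1835,.07,1.6546)])
E
```

```text
from [0.4065 0.2057 0.005 ] 1.5708637670522019 t 8.35
[[0, 0, -0.042, 0, 0, -0.0], [0, 0, -0.083, 0, 0, -0.0], [-0.001, 0, -0.125, 0, 0, -0.0], [-0.044, 0.005, -0.125, 0, 0, -0.009], [-0.087, 0.009, -0.125, 0, 0, -0.019]]
[[-0.043, 0.004, 0, 0, 0, -0.009], [-0.086, 0.008, 0, 0, 0, -0.018], [-0.13, 0.011, 0, 0, 0, -0.028], [-0.173, 0.015, 0, 0, 0, -0.037], [-0.216, 0.018, 0, 0, 0, -0.046]]
[[-0.044, 0.002, 0, 0, 0, -0.009], [-0.087, 0.004, 0, 0, 0, -0.019], [-0.087, 0.004, 0.03, 0, 0, -0.019], [-0.087, 0.004, 0.06, 0, 0, -0.019], [-0.087, 0.004, 0.06, 0, 0, -0.019]]
```

carry_out --pt "0 0 -0.042 0 0 0" --pt "0 0 -0.083 0 0 0" --pt "-0.001 0 -0.125 0 0 0" --pt "-0.044 0.005 -0.125 0 0 -0.009" --pt "-0.087 0.009 -0.125 0 0 -0.019"

```text
time: 8.85
tool_pos: [0.4167, 0.1186, 0.132]
ee_rot: [3.138, -0.0, 1.594]
wrist_force: [0.5, -0.4, -1.9]
width: 0.0437
finger_force: 30.0
```

carry_out --pt "-0.043 0.004 0 0 0 -0.009" --pt "-0.086 0.008 0 0 0 -0.018" --pt "-0.13 0.011 0 0 0 -0.028" --pt "-0.173 0.015 0 0 0 -0.037" --pt "-0.216 0.018 0 0 0 -0.046"

```text
time: 9.35
tool_pos: [0.4374, -0.0986, 0.1298]
ee_rot: [-3.141, -0.0, 1.636]
wrist_force: [-0.2, -0.0, -0.8]
width: 0.0438
finger_force: 30.0
```

carry_out --pt "-0.044 0.002 0 0 0 -0.009" --pt "-0.087 0.004 0 0 0 -0.019" --pt "-0.087 0.004 0.03 0 0 -0.019" --pt "-0.087 0.004 0.06 0 0 -0.019" --pt "-0.087 0.004 0.06 0 0 -0.019"

```text
time: 9.85
tool_pos: [0.4437, -0.1821, 0.0651]
ee_rot: [-3.132, -0.006, 1.654]
wrist_force: [-0.6, -0.3, -0.3]
width: 0.0435
finger_force: 30.0
```

carry_out --pt "0 0 0.012 0 0 0" --pt "0 0 0.017 0 0 0" --pt "0 0 0.017 0 0 0" --pt "0 0 0.017 0 0 0" --pt "0 0 0.017 0 0 0"

```text
time: 10.35
tool_pos: [0.4479, -0.1837, 0.054]
ee_rot: [3.141, 0.001, 1.655]
wrist_force: [0.7, 0.1, -0.3]
width: 0.0436
finger_force: 30.0
```

carry_out --pt "0 0 0.004 0 0 0" --pt "0 0 0.007 0 0 0" --pt "0 0 0.007 0 0 0" --pt "0 0 0.007 0 0 0" --pt "0 0 0.007 0 0 0"

```text
time: 10.85
tool_pos: [0.4476, -0.1837, 0.047]
ee_rot: [3.141, 0.001, 1.655]
wrist_force: [-0.9, 0.8, 4.8]
width: 0.0436
finger_force: 30.0
```

carry_out --pt "0 0 0 0 0 0" --pt "0 0 0 0 0 0" --pt "0 0 0 0 0 0" --pt "0 0 0 0 0 0" --pt "0 0 0 0 0 0" --jaw 0.85

```text
time: 11.35
tool_pos: [0.4471, -0.1835, 0.0457]
ee_rot: [-3.141, -0.0, 1.655]
wrist_force: [-0.2, 0.7, 0.2]
width: 0.0783
finger_force: 0.0
```

```bash
python3 - <<'E'
from h import *
plan([(.447,-.1835,.24,1.6546),(.605,.06,.24,1.71)])
E
```

```text
from [ 0.4471 -0.1835  0.0457] 1.654723173286436 t 11.35
[[0, 0, -0.039, 0, 0, 0.0], [0, 0, -0.078, 0, 0, 0.0], [0, 0, -0.117, -0.001, 0, 0.0], [0, 0, -0.155, -0.001, 0, 0.0], [0, 0, -0.194, -0.001, 0, 0.0]]
[[0.033, 0.025, 0, 0, 0, -0.008], [0.066, 0.051, 0, 0, 0, -0.016], [0.098, 0.076, 0, 0, 0, -0.024], [0.131, 0.101, 0, 0, 0, -0.032], [0.164, 0.127, 0, 0, 0, -0.039]]
[[0.032, 0.026, 0, 0, 0, -0.008], [0.063, 0.053, 0, 0, 0, -0.016], [0.063, 0.053, 0, 0, 0, -0.016], [0.063, 0.053, 0, 0, 0, -0.016], [0.063, 0.053, 0, 0, 0, -0.016]]
```

carry_out --pt "0 0 -0.04 0 0 0" --pt "0 0 -0.08 0 0 0" --pt "0 0 -0.12 0 0 0" --pt "0 0 -0.16 0 0 0" --pt "0 0 -0.2 0 0 0"

```text
time: 11.85
tool_pos: [0.4471, -0.1834, 0.2475]
ee_rot: [-3.141, 0.0, 1.655]
wrist_force: [0.8, -0.1, -0.7]
width: 0.0803
finger_force: 0.0
```

carry_out --pt "-0.035 0.02 0 0 0 0" --pt "-0.07 0.04 0 0 0 0" --pt "-0.105 0.06 0 0 0 0" --pt "-0.14 0.08 0 0 0 0" --pt "-0.14 0.08 0 0 0 0"

```text
time: 12.35
tool_pos: [0.5399, -0.3198, 0.2416]
ee_rot: [-3.137, -0.002, 1.652]
wrist_force: [-1.3, -0.0, -0.5]
width: 0.0798
finger_force: 0.0
```

carry_out --pt "0 0 0 0 0 0" --pt "0 0 0 0 0 0" --pt "0 0 0 0 0 0" --pt "0 0 0 0 0 0" --pt "0 0 0 0 0 0"

```text
time: 12.85
tool_pos: [0.5387, -0.3156, 0.2469]
ee_rot: [3.141, 0.001, 1.655]
wrist_force: [0.3, -1.1, 0.3]
width: 0.0801
finger_force: 0.0
```

```bash
python3 - <<'E'
from h import *
s=snap('wrist','w4.png');X=cloud(s);np.save('Xw.npy',X)
print(get_obs()['tool_pos'])
print(band(s,(.4535,-.2555),.066),band(s,(.447,-.1835),.066))
E
```

```text
[ 0.5387 -0.3158  0.2467]
(array([ 0.455 , -0.2557]), np.float64(0.01966142047473724), np.float64(0.06535601278252166), 347) (array([ 0.4486, -0.1847]), np.float64(0.019906872800267924), np.float64(0.06557863969356109), 440)
```

View pics/w4.png

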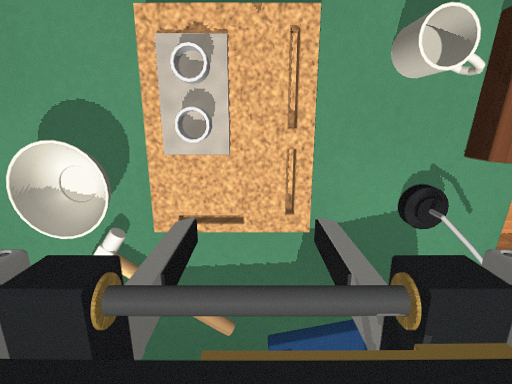

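Both bands stand on the pad, at (190,62) and (193,124). The slots show at (295,77) wide, (291,181) back and (211,220) side.

```bash
cat >> h.py <<'E'
def onplane(s,uv,z):
    K=np.array([[s['fx'],0,s['cx']],[0,s['fy'],s['cy']],[0,0,1]],float)
    p=cv2.undistortPoints(np.array(uv,float).reshape(-1,1,2),K,np.array(s['distortion'],float)).reshape(-1,2)
    R=np.array(s['R']);C=-R.T@np.array(s['t']).reshape(3);d=np.c_[p,np.ones(len(p))]@R
    return C+d*((z-C[2])/d[:,2])[:,None]
def slots(s,boxes):
    X=cloud(s);z=X[...,2]
    for nm,(u0,v0,u1,v1) in boxes.items():
        ed=[]
        for v in range(v0,v1):
            r=z[v,u0:u1]; b=np.where(r<.033)[0]
            if len(b)<3: continue
            b=b+u0
            ed.append((b.min()-.5,b.max()+.5,v))
        ed=np.array(ed); L=onplane(s,ed[:,[0,2]],.036);Rr=onplane(s,ed[:,[1,2]],.036)
        w=np.median(np.linalg.norm(L-Rr,axis=1)); M=(L+Rr)/2
        th=np.polyfit(M[:,1],M[:,0],1); 
        print(nm,len(ed),'width',w,'angle deg',np.degrees(-np.arctan(th[0])),'ends y',M[:,1].min(),M[:,1].max(),'mid',np.polyval(th,(M[:,1].min()+M[:,1].max())/2),(M[:,1].min()+M[:,1].max())/2,'floor',np.nanpercentile(z[v0:v1,u0:u1],2))
E
python3 - <<'E'
from h import *
s=load('wrist');print(s['fx'])
slots(s,dict(wide=(270,15,318,138),back=(270,141,312,222)))
b=load('top')
im=s['img'];cv2.imwrite('pics/c3.png',cv2.resize(im[10:230,240:330,::-1],(246*1,600),interpolation=cv2.INTER_CUBIC))
# hearth far edge and corners in wrist
X=cloud(s);z=X[...,2];h=cv2.cvtColor(s['img'],cv2.COLOR_RGB2HSV)
m=(abs(z-.036)<.004)&(h[...,0]<25)&(h[...,1]>80)&(X[...,0]>.3)
n,l,st,c=cv2.connectedComponentsWithStats(cv2.morphologyEx(m.astype(np.uint8),cv2.MORPH_CLOSE,np.ones((5,5))));i=1+np.argmax(st[1:,4])
print(cv2.minAreaRect(X[(l==i)&m][:,:2].astype(np.float32)))
plan([(.605,.06,.25,1.71)])
E
```

```text
281.9686602353916
wide 111 width 0.01265790154300925 angle deg 16.263869750629382 ends y -0.2595463235421367 -0.12805974376611312 mid 0.5874686046318705 -0.1938030336541249 floor 0.0010149270798674322
back 65 width 0.011399504287277729 angle deg 15.674543132367043 ends y -0.3692413677381985 -0.2784320356090476 mid 0.5938315657840265 -0.32383670167362305 floor 0.008397673626467038
((0.49864661693573, -0.25696831941604614), (0.23086562752723694, 0.3009060025215149), 4.698098182678223)
from [ 0.5387 -0.3158  0.2467] 1.6553074874645337 t 12.9
[[0.046, 0.012, 0, 0, 0, -0.007], [0.092, 0.024, -0.001, 0, 0, -0.014], [0.138, 0.037, -0.001, 0, 0, -0.021], [0.184, 0.049, -0.002, 0, 0, -0.027], [0.231, 0.061, -0.002, 0, 0, -0.034]]
[[0.045, 0.014, -0.001, 0, 0.001, -0.007], [0.091, 0.028, -0.001, 0, 0.001, -0.014], [0.137, 0.041, -0.002, 0, 0.001, -0.021], [0.137, 0.041, -0.002, 0, 0.001, -0.021], [0.137, 0.041, -0.002, 0, 0.001, -0.021]]
```

View pics/c3.png

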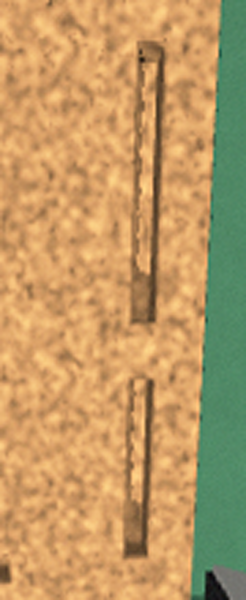

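```bash
python3 - <<'E'
from h import *
s=load('wrist')
slots(s,dict(wide=(280,18,307,136),back=(277,142,305,222)))
E
```

```text
wide 101 width 0.011535079114915763 angle deg 4.633162538203083 ends y -0.24909739558771385 -0.12805974376611312 mid 0.5780499772140543 -0.1885785696769135 floor 0.008836207955682423
back 64 width 0.011394294776503402 angle deg 5.040561699919797 ends y -0.36906617232490313 -0.2784320356090476 mid 0.589283363358578 -0.32374910396697537 floor 0.008607325034300105
```

carry_out --pt "0.046 0.012 0 0 0 -0.007" --pt "0.092 0.024 -0.001 0 0 -0.014" --pt "0.138 0.037 -0.001 0 0 -0.021" --pt "0.184 0.049 -0.002 0 0 -0.027" --pt "0.231 0.061 -0.002 0 0 -0.034"

```text
time: 13.4
tool_pos: [0.5802, -0.0791, 0.2484]
ee_rot: [3.141, 0.0, 1.689]
wrist_force: [2.0, 0.4, -0.2]
width: 0.0799
finger_force: 0.0
```

carry_out --pt "0.045 0.014 -0.001 0 0.001 -0.007" --pt "0.091 0.028 -0.001 0 0.001 -0.014" --pt "0.137 0.041 -0.002 0 0.001 -0.021" --pt "0.137 0.041 -0.002 0 0.001 -0.021" --pt "0.137 0.041 -0.002 0 0.001 -0.021"

```text
time: 13.9
tool_pos: [0.6046, 0.061, 0.2499]
ee_rot: [-3.141, -0.0, 1.712]
wrist_force: [0.3, 0.2, -0.8]
width: 0.0799
finger_force: 0.0
```

```bash
python3 - <<'E'
from h import *
s=snap('wrist','w5.png');X=cloud(s);h=cv2.cvtColor(s['img'],cv2.COLOR_RGB2HSV)
m=(h[...,1]<80)&(h[...,2]>100)&(abs(X[...,2]-.158)<.006)
n,l,st,c=cv2.connectedComponentsWithStats(m.astype(np.uint8))
for i in range(1,n):
    if st[i,4]>60: P=X[l==i];print(c[i],st[i,4],cv2.minAreaRect(P[:,:2].astype(np.float32)),np.percentile(P[:,2],[5,50,95]),P[:,:2].mean(0))
o=get_obs();print(o['tool_pos'],o['ee_rot'])
E
```

```text
[259.4851 163.2095] 1241 ((0.605276346206665, 0.08809523284435272), (0.009993314743041992, 0.11896567046642303), 6.631654262542725) [0.1564 0.1576 0.1587] [0.6048 0.0915]
[0.6046 0.0598 0.2499] [-3.1409 -0.0003  1.7103]
```

View pics/w5.png

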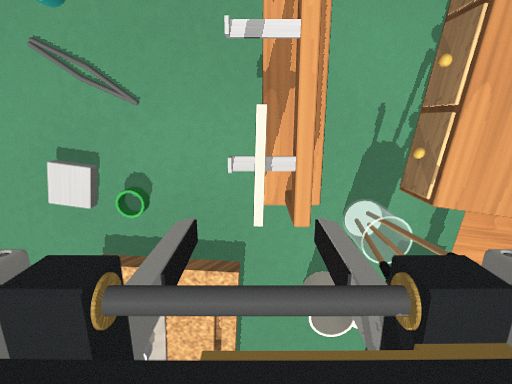

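The wrist view shows the wide board edge-on at (260,165) on its hook, with the jar at (380,230) clear. Its measured top is 10 × 119 mm at z = 0.158, which fits board_wide.

```bash
python3 - <<'E'
from h import *
plan([(.6053,.0885,.2,1.688),(.6053,.0885,.133,1.688)])
E
```

```text
from [0.6046 0.0598 0.2499] 1.7102881052122854 t 13.95
[[0.014, 0.002, 0.025, 0, 0, 0.011], [0.028, 0.005, 0.05, -0.001, 0, 0.022], [0.028, 0.005, 0.083, -0.001, 0, 0.022], [0.028, 0.005, 0.117, -0.001, 0, 0.022], [0.028, 0.005, 0.117, -0.001, 0, 0.022]]
```

carry_out --pt "0.014 0.002 0.025 0 0 0.011" --pt "0.028 0.005 0.05 -0.001 0 0.022" --pt "0.028 0.005 0.083 -0.001 0 0.022" --pt "0.028 0.005 0.116 -0.001 0 0.022" --pt "0.028 0.005 0.116 -0.001 0 0.022"

```text
time: 14.45
tool_pos: [0.6021, 0.0863, 0.1278]
ee_rot: [-3.13, -0.001, 1.685]
wrist_force: [-0.8, -0.5, -0.8]
width: 0.0798
finger_force: 0.0
```

carry_out --pt "0 0 0 0 0 0" --pt "0 0 0 0 0 0" --pt "0 0 0 0 0 0" --pt "0 0 0 0 0 0" --pt "0 0 0 0 0 0" --jaw 0

```text
time: 14.95
tool_pos: [0.6064, 0.0884, 0.1351]
ee_rot: [3.139, -0.001, 1.688]
wrist_force: [0.4, -0.5, -0.5]
width: 0.0435
finger_force: 0.0
```

carry_out --pt "0 0 0 0 0 0" --pt "0 0 0 0 0 0" --pt "0 0 0 0 0 0" --pt "0 0 0 0 0 0" --pt "0 0 0 0 0 0"

```text
time: 15.45
tool_pos: [0.6056, 0.0885, 0.1338]
ee_rot: [-3.141, -0.001, 1.688]
wrist_force: [0.0, 0.8, 0.4]
width: 0.0098
finger_force: 30.0
```

```bash
python3 - <<'E'
from h import *
o=get_obs();p=o['tool_pos'];print(p,o['width'],o['finger_force'],o['wrist_force'],o['wrist_torque'])
b=np.radians(8);f=np.array([-np.cos(b),-np.sin(b)])*.07
plan([(p[0],p[1],p[2]+.018,1.688),(p[0]+f[0],p[1]+f[1],p[2]+.018,1.688),(p[0]+f[0],p[1]+f[1],.22,1.688)])
E
```

```text
[0.6056 0.0885 0.1338] 0.009768149263118649 29.98849332332611 [0.0227 0.8197 0.4248] [-0.0471  0.0781  0.03  ]
from [0.6056 0.0885 0.1338] 1.6879206325869816 t 15.45
[[0, 0, -0.018, 0, -0.001, -0.0], [-0.001, -0.035, -0.018, 0, -0.001, -0.0], [-0.002, -0.07, -0.018, 0, -0.001, -0.0], [-0.002, -0.07, -0.052, 0, -0.001, -0.0], [-0.001, -0.07, -0.086, 0, -0.001, -0.0]]
```

carry_out --pt "0 0 -0.006 0 0 0" --pt "0 0 -0.012 0 0 0" --pt "0 0 -0.018 0 0 0" --pt "0 0 -0.018 0 0 0" --pt "0 0 -0.018 0 0 0"

```text
time: 15.95
tool_pos: [0.606, 0.0884, 0.1523]
ee_rot: [3.14, -0.001, 1.688]
wrist_force: [0.5, 0.9, -1.3]
width: 0.0098
finger_force: 30.0
```

carry_out --pt "0 -0.012 0 0 0 0" --pt "0 -0.025 0 0 0 0" --pt "-0.001 -0.04 0 0 0 0" --pt "-0.002 -0.055 0 0 0 0" --pt "-0.002 -0.07 0 0 0 0"

```text
time: 16.45
tool_pos: [0.5357, 0.0781, 0.1514]
ee_rot: [-3.141, -0.001, 1.688]
wrist_force: [-0.7, -0.1, -1.4]
width: 0.0099
finger_force: 30.0
```

carry_out --pt "0 0 -0.03 0 0 0" --pt "0 0 -0.06 0 0 0" --pt "0 0 -0.06 0 0 0" --pt "0 0 -0.06 0 0 0" --pt "0 0 -0.06 0 0 0"

```text
time: 16.95
tool_pos: [0.5357, 0.0781, 0.2097]
ee_rot: [-3.139, -0.001, 1.688]
wrist_force: [-0.3, -0.1, -2.3]
width: 0.0094
finger_force: 30.0
```

```bash
python3 - <<'E'
from h import *
s=snap('scene','s2.png');X=cloud(s)
w=snap('wrist');W=cloud(w);h=cv2.cvtColor(w['img'],cv2.COLOR_RGB2HSV)
o=get_obs();p=o['tool_pos'];print(p,o['ee_rot'],o['width'])
# scene: board points
hs=cv2.cvtColor(s['img'],cv2.COLOR_RGB2HSV)
for n,Y,hh in(('scene',X,hs),('wrist',W,h)):
    m=(hh[...,1]<80)&(hh[...,2]>100)&(np.hypot(Y[...,0]-p[0],Y[...,1]-p[1])<.075)&(Y[...,2]>.07)&(Y[...,2]<.26)
    P=Y[m];print(n,len(P),P.min(0),P.max(0))
    top=P[P[:,2]>np.percentile(P[:,2],98)-.008] if n=='scene' else P[abs(P[:,2]-p[2]-.0245)<.006]
    print(cv2.minAreaRect(top[:,:2].astype(np.float32)),np.median(top[:,2]))
plan([(.572,-.12,.22,1.6535),(.577,-.188,.18,1.6535)])
E
```

```text
[0.5356 0.0781 0.2095] [-3.138  -0.0013  1.6877] 0.00968702390108596
scene 1195 [0.5215 0.0177 0.1012] [0.6102 0.1396 0.2596]
((0.5399279594421387, 0.07379680126905441), (0.036286115646362305, 0.017659837380051613), 23.922819137573242) 0.25216004738732667
wrist 4603 [0.5185 0.0178 0.1099] [0.6103 0.138  0.26  ]
((0.5348935723304749, 0.07789105176925659), (0.11946660280227661, 0.03310490399599075), 86.94384002685547) 0.23327643606845072
from [0.5356 0.0781 0.2095] 1.687713065548527 t 17.05
[[-0.04, 0.003, -0.002, -0.001, 0, 0.007], [-0.08, 0.005, -0.004, -0.001, -0.001, 0.014], [-0.121, 0.008, -0.006, -0.002, -0.001, 0.021], [-0.161, 0.01, -0.009, -0.003, -0.001, 0.027], [-0.201, 0.013, -0.011, -0.004, -0.001, 0.034]]
[[-0.034, 0, 0.02, 0, 0, 0.0], [-0.068, -0.001, 0.04, 0, 0, 0.0], [-0.068, -0.001, 0.04, 0, 0, 0.0], [-0.068, -0.001, 0.04, 0, 0, 0.0], [-0.068, -0.001, 0.04, 0, 0, 0.0]]
```

View pics/s2.png

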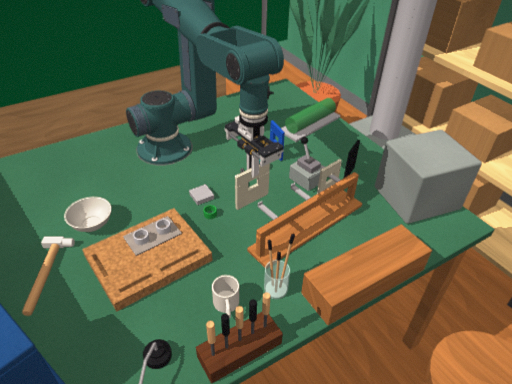

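The wide board hangs in the gripper at (253,185), free of its hook, and both bands are on the pad at (141,236) and (163,226). Moving it over the long slot.

carry_out --pt "-0.04 0.003 -0.002 0 0 0.007" --pt "-0.08 0.005 -0.004 -0.001 -0.001 0.014" --pt "-0.121 0.008 -0.006 -0.002 -0.001 0.021" --pt "-0.161 0.01 -0.009 -0.003 -0.001 0.027" --pt "-0.201 0.013 -0.011 -0.003 -0.001 0.034"

```text
time: 17.55
tool_pos: [0.5725, -0.1213, 0.2213]
ee_rot: [3.14, -0.001, 1.654]
wrist_force: [0.0, 0.4, -1.3]
width: 0.0098
finger_force: 30.0
```

carry_out --pt "-0.034 0 0.02 0 0 0" --pt "-0.068 -0.001 0.04 0 0 0" --pt "-0.068 -0.001 0.05 0 0 0" --pt "-0.068 -0.001 0.06 0 0 0" --pt "-0.068 -0.001 0.06 0 0 0"

```text
time: 18.05
tool_pos: [0.5767, -0.1864, 0.16]
ee_rot: [-3.141, -0.003, 1.655]
wrist_force: [-0.2, 0.5, -1.3]
width: 0.0101
finger_force: 30.0
```

carry_out --pt "0 0 0 0 0 0" --pt "0 0 0 0 0 0" --pt "0 0 0 0 0 0" --pt "0 0 0 0 0 0" --pt "0 0 0 0 0 0"

```text
time: 18.55
tool_pos: [0.5779, -0.1876, 0.1632]
ee_rot: [3.137, 0.0, 1.654]
wrist_force: [-0.3, 0.5, -1.6]
width: 0.0098
finger_force: 30.0
```

```bash
python3 - <<'E'
from h import *
s=snap('scene');w=snap('wrist','w6.png');t=snap('top')
o=get_obs();p=o['tool_pos'];print(p,o['ee_rot'],o['wrist_force'])
for n,q in(('wrist',w),('top',t),('scene',s)):
    Y=cloud(q);h=cv2.cvtColor(q['img'],cv2.COLOR_RGB2HSV)
    m=(h[...,1]<80)&(h[...,2]>100)&(np.hypot(Y[...,0]-p[0],Y[...,1]-p[1])<.075)&(abs(Y[...,2]-p[2]-.024)<.004)
    P=Y[m]
    if len(P)>20:
        e=P[abs(P[:,1]-p[1])>.02];print(n,len(P),cv2.minAreaRect(e[:,:2].astype(np.float32)),np.median(P[:,2]),np.polyfit(e[:,1],e[:,2],1)[0])
S=s['img'];cv2.imwrite('pics/c4.png',cv2.resize(S[170:310,80:240,::-1],(685,600),interpolation=cv2.INTER_CUBIC))
plan([(.577,-.188,p[2]-.01,1.6535)],4)
E
```

```text
[ 0.5778 -0.1877  0.1627] [ 3.138  -0.      1.6538] [ 0.4972  0.3852 -1.9061]
wrist 2769 ((0.5786726474761963, -0.18829789757728577), (0.009865181520581245, 0.12058815360069275), 4.758306980133057) 0.18675311619825713 0.00037546951086504067
top 63 ((0.5741062164306641, -0.14728234708309174), (0.010536402463912964, 0.038755323737859726), 4.835366725921631) 0.18681972973167418 -0.015581174852156387
scene 95 ((0.581261157989502, -0.22732724249362946), (0.014150564558804035, 0.03719674423336983), 5.201406955718994) 0.18639993119418022 -0.002258636511980652
from [ 0.5778 -0.1877  0.1627] 1.6538459638674776 t 18.7
[[-0.0002, -0.0008, 0.01, 0.0035, 0, 0.0003], [-0.0002, -0.0008, 0.01, 0.0035, 0, 0.0003], [-0.0002, -0.0008, 0.01, 0.0035, 0, 0.0003], [-0.0002, -0.0008, 0.01, 0.0035, 0, 0.0003], [-0.0002, -0.0008, 0.01, 0.0035, 0, 0.0003]]
```

View pics/c4.png

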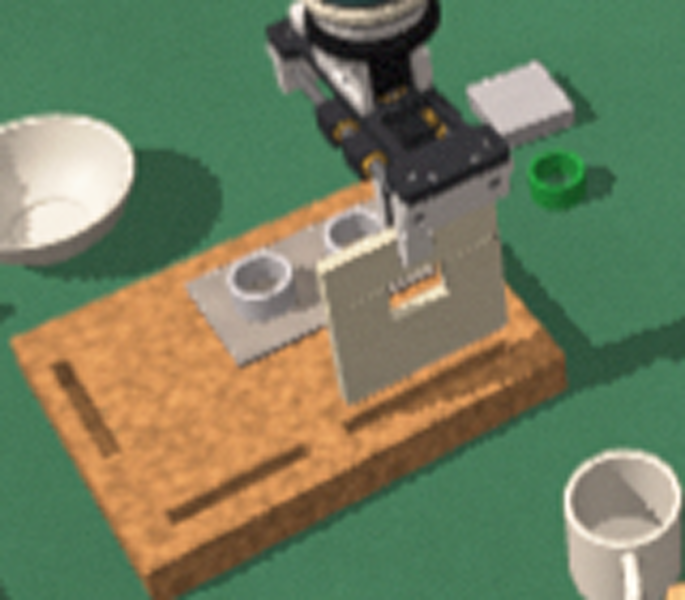

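The board is upright just above the long slot, which runs in crop c4 from (345,428) to (505,345). Lowering in stages and watching the force.

carry_out --pt "0 -0.0007 0.008 0.002 0 0" --pt "0 -0.0007 0.016 0.002 0 0" --pt "0 -0.0007 0.02 0.002 0 0" --pt "0 -0.0007 0.02 0.002 0 0" --pt "0 -0.0007 0.02 0.002 0 0"

```text
time: 19.2
tool_pos: [0.577, -0.1878, 0.1422]
ee_rot: [3.141, -0.0, 1.654]
wrist_force: [0.2, 0.1, -0.5]
width: 0.0096
finger_force: 30.0
```

carry_out --pt "0 0 0.002 0 0 0" --pt "0 0 0.004 0 0 0" --pt "0 0 0.006 0 0 0" --pt "0 0 0.006 0 0 0" --pt "0 0 0.006 0 0 0"

```text
time: 19.7
tool_pos: [0.5771, -0.1878, 0.1366]
ee_rot: [3.14, -0.0, 1.654]
wrist_force: [-0.6, -0.0, -0.1]
width: 0.0097
finger_force: 30.0
```

```bash
python3 - <<'E'
from h import *
o=get_obs();print(o['tool_pos'],o['ee_rot'],o['wrist_force'],o['wrist_torque'])
E
```

```text
[ 0.5771 -0.1878  0.1366] [ 3.1403 -0.0001  1.6538] [-0.6202 -0.0112 -0.0621] [-0.0664 -0.1268 -0.0003]
```

The foot is at about 0.031, below the hearth top, with no load, so it has entered the slot.

carry_out --pt "0 0 0.004 0 0 0" --pt "0 0 0.008 0 0 0" --pt "0 0 0.012 0 0 0" --pt "0 0 0.012 0 0 0" --pt "0 0 0.012 0 0 0"

```text
time: 20.2
tool_pos: [0.577, -0.1877, 0.1243]
ee_rot: [3.141, -0.0, 1.654]
wrist_force: [1.0, 0.3, -2.0]
width: 0.01
finger_force: 30.0
```

carry_out --pt "0 0 0.003 0 0 0" --pt "0 0 0.006 0 0 0" --pt "0 0 0.009 0 0 0" --pt "0 0 0.009 0 0 0" --pt "0 0 0.009 0 0 0"

```text
time: 20.7
tool_pos: [0.5772, -0.1879, 0.1158]
ee_rot: [3.14, 0.0, 1.654]
wrist_force: [1.1, -0.5, 0.2]
width: 0.0098
finger_force: 30.0
```

```bash
python3 - <<'E'
from h import *
o=get_obs();print(o['tool_pos'],o['ee_rot'],o['wrist_force'],o['wrist_torque'])
E
```

```text
[ 0.5772 -0.1879  0.1158] [3.1399 0.0002 1.6538] [ 1.0926 -0.4637  0.1942] [ 0.0311 -0.1007  0.0126]
```

Press a little further until contact, then release with a small gap and lift.

carry_out --pt "0 0 0.001 0 0 0" --pt "0 0 0.002 0 0 0" --pt "0 0 0.002 0 0 0" --pt "0 0 0.002 0 0 0" --pt "0 0 0.002 0 0 0"

```text
time: 21.2
tool_pos: [0.5774, -0.188, 0.1157]
ee_rot: [3.139, 0.001, 1.654]
wrist_force: [-1.9, 0.6, 6.1]
width: 0.0099
finger_force: 30.0
```

carry_out --pt "0 0 0 0 0 0" --pt "0 0 0 0 0 0" --pt "0 0 0 0 0 0" --pt "0 0 0 0 0 0" --pt "0 0 0 0 0 0" --jaw 0.5

```text
time: 21.7
tool_pos: [0.577, -0.1878, 0.1132]
ee_rot: [3.141, -0.0, 1.654]
wrist_force: [0.2, -0.1, -0.5]
width: 0.0457
finger_force: 0.0
```

carry_out --pt "0 0 -0.02 0 0 0" --pt "0 0 -0.05 0 0 0" --pt "0 0 -0.09 0 0 0" --pt "0 0 -0.13 0 0 0" --pt "0 0 -0.14 0 0 0"

```text
time: 22.2
tool_pos: [0.5787, -0.1885, 0.2598]
ee_rot: [3.131, 0.005, 1.654]
wrist_force: [-0.4, 0.2, -0.3]
width: 0.0466
finger_force: 0.0
```

```bash
python3 - <<'E'
from h import *
w=snap('wrist','w7.png')
Y=cloud(w);h=cv2.cvtColor(w['img'],cv2.COLOR_RGB2HSV)
m=(h[...,1]<80)&(h[...,2]>100)&(np.hypot(Y[...,0]-.577,Y[...,1]+.188)<.075)&(Y[...,2]>.12)&(Y[...,2]<.17)
P=Y[m];print(len(P),cv2.minAreaRect(P[:,:2].astype(np.float32)),np.percentile(P[:,2],[5,50,95]))
plan([(.53,.05,.26,1.71),(.565,.33,.25,1.71)])
E
```

```text
1025 ((0.5828201174736023, -0.18720868229866028), (0.009944376535713673, 0.11948654800653458), 4.6211347579956055) [0.1372 0.1393 0.1406]
from [ 0.5786 -0.1885  0.2591] 1.6538030363407126 t 22.25
[[0.04, -0.005, 0, 0.002, 0.001, -0.009], [0.081, -0.01, -0.001, 0.003, 0.002, -0.019], [0.121, -0.014, -0.001, 0.005, 0.002, -0.028], [0.161, -0.019, -0.001, 0.006, 0.003, -0.037], [0.201, -0.024, -0.002, 0.008, 0.004, -0.047]]
[[0.041, -0.003, 0, 0.001, 0.001, -0.009], [0.086, 0.009, 0.002, 0.001, 0.001, -0.009], [0.132, 0.021, 0.003, 0.001, 0.001, -0.009], [0.177, 0.033, 0.005, 0.001, 0.001, -0.009], [0.223, 0.045, 0.007, 0.001, 0.001, -0.009]]
[[0.045, 0.012, 0.001, 0, 0, -0.0], [0.091, 0.024, 0.003, 0, 0, -0.0], [0.091, 0.024, 0.003, 0, 0, -0.0], [0.091, 0.024, 0.003, 0, 0, -0.0], [0.091, 0.024, 0.003, 0, 0, -0.0]]
```

carry_out --pt "0.04 -0.005 0 0.001 0.001 -0.009" --pt "0.081 -0.01 -0.001 0.001 0.002 -0.019" --pt "0.121 -0.014 -0.001 0.001 0.002 -0.028" --pt "0.161 -0.019 -0.001 0.001 0.002 -0.037" --pt "0.201 -0.024 -0.002 0.001 0.001 -0.047" --jaw 0.85

```text
time: 22.75
tool_pos: [0.535, 0.0119, 0.2528]
ee_rot: [-3.138, -0.002, 1.701]
wrist_force: [-0.5, 0.4, -0.8]
width: 0.0795
finger_force: 0.0
```

carry_out --pt "0.041 -0.003 0 0 0 -0.009" --pt "0.086 0.009 0.002 0 0 -0.009" --pt "0.132 0.021 0.003 0 0 -0.009" --pt "0.177 0.033 0.005 0 0 -0.009" --pt "0.223 0.045 0.007 0 0 -0.009"

```text
time: 23.25
tool_pos: [0.5513, 0.239, 0.2461]
ee_rot: [-3.138, -0.0, 1.71]
wrist_force: [0.1, 0.3, 0.7]
width: 0.0799
finger_force: 0.0
```

carry_out --pt "0.045 0.012 0.001 0 0 0" --pt "0.091 0.024 0.003 0 0 0" --pt "0.091 0.024 0.003 0 0 0" --pt "0.091 0.024 0.003 0 0 0" --pt "0.091 0.024 0.003 0 0 0"

```text
time: 23.75
tool_pos: [0.563, 0.3298, 0.2447]
ee_rot: [-3.14, 0.0, 1.709]
wrist_force: [0.8, -0.3, 0.2]
width: 0.08
finger_force: 0.0
```

carry_out --pt "0 0 0 0 0 0" --pt "0 0 0 0 0 0" --pt "0 0 0 0 0 0" --pt "0 0 0 0 0 0" --pt "0 0 0 0 0 0"

```text
time: 24.25
tool_pos: [0.5633, 0.3306, 0.2462]
ee_rot: [3.141, -0.001, 1.709]
wrist_force: [-0.3, -0.0, -0.3]
width: 0.08
finger_force: 0.0
```

```bash
python3 - <<'E'
from h import *
s=snap('wrist','w8.png');X=cloud(s);h=cv2.cvtColor(s['img'],cv2.COLOR_RGB2HSV)
o=get_obs();print(o['tool_pos'],o['ee_rot'])
m=(h[...,1]<80)&(h[...,2]>100)&(abs(X[...,2]-.158)<.006)&(X[...,0]>.53)
n,l,st,c=cv2.connectedComponentsWithStats(m.astype(np.uint8))
for i in range(1,n):
    if st[i,4]>60: P=X[l==i];print(c[i],st[i,4],cv2.minAreaRect(P[:,:2].astype(np.float32)),np.percentile(P[:,2],[5,50,95]))
m=(h[...,2]<70)&(abs(X[...,0]-.43)<.06)&(abs(X[...,1]-.36)<.06)&(X[...,2]>.13)
P=X[m]
if len(P): print('knob',np.median(P,axis=0),P.max(0),P.min(0),m.sum())
E
```

```text
[0.5633 0.3307 0.2461] [ 3.1409 -0.0011  1.7095]
[477.7883  14.3123] 666 ((0.7304105162620544, 0.5150008797645569), (0.0027253208681941032, 0.07575429975986481), 78.45986938476562) [0.1525 0.1578 0.1634]
[260.6829 168.447 ] 924 ((0.5660285353660583, 0.3554633855819702), (0.009669574908912182, 0.08976240456104279), 7.950711727142334) [0.1564 0.1575 0.1587]
knob [0.4136 0.3651 0.164 ] [0.4894 0.3763 0.3487] [0.3991 0.3458 0.1528] 648
```

View pics/w8.png

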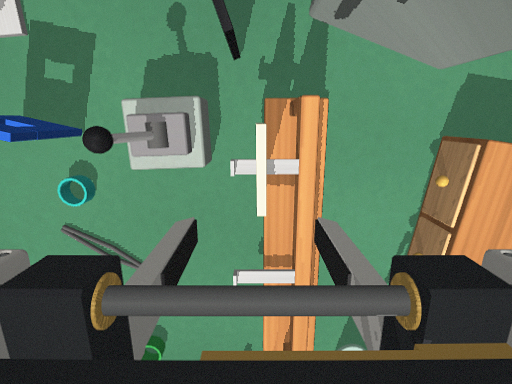

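The narrow board stands edge-on at (261,168) on the far-left hook, and its measured top is 10 × 90 mm. The fan knob is at (98,139). Now the grasp.

```bash
python3 - <<'E'
from h import *
plan([(.566,.355,.2,1.712),(.566,.355,.133,1.712)])
E
```

```text
from [0.5633 0.3307 0.2461] 1.709496891026569 t 24.3
[[0.012, 0.003, 0.023, 0, -0.001, -0.001], [0.024, 0.006, 0.046, 0.001, -0.001, -0.003], [0.024, 0.006, 0.08, 0.001, -0.001, -0.003], [0.024, 0.006, 0.113, 0.001, -0.001, -0.003], [0.024, 0.006, 0.113, 0.001, -0.001, -0.003]]
```

carry_out --pt "0.012 0.003 0.023 0 0 -0.001" --pt "0.024 0.006 0.046 0 0 -0.003" --pt "0.024 0.006 0.08 0 0 -0.003" --pt "0.024 0.006 0.1 0 0 -0.003" --pt "0.024 0.006 0.113 0 0 -0.003"

```text
time: 24.8
tool_pos: [0.5648, 0.3553, 0.1302]
ee_rot: [-3.138, 0.0, 1.713]
wrist_force: [0.8, -0.7, 0.1]
width: 0.08
finger_force: 0.0
```

carry_out --pt "0 0 0 0 0 0" --pt "0 0 0 0 0 0" --pt "0 0 0 0 0 0" --pt "0 0 0 0 0 0" --pt "0 0 0 0 0 0" --jaw 0

```text
time: 25.3
tool_pos: [0.5664, 0.3558, 0.1344]
ee_rot: [3.139, -0.002, 1.713]
wrist_force: [-0.8, -0.3, -0.0]
width: 0.0434
finger_force: 0.0
```

carry_out --pt "0 0 0 0 0 0" --pt "0 0 0 0 0 0" --pt "0 0 0 0 0 0" --pt "0 0 0 0 0 0" --pt "0 0 0 0 0 0"

```text
time: 25.8
tool_pos: [0.5657, 0.3556, 0.1329]
ee_rot: [-3.142, -0.001, 1.713]
wrist_force: [-0.4, -0.2, 0.7]
width: 0.0096
finger_force: 30.0
```

carry_out --pt "0 0 -0.006 0 0 0" --pt "0 0 -0.012 0 0 0" --pt "0 0 -0.018 0 0 0" --pt "0 0 -0.018 0 0 0" --pt "0 0 -0.018 0 0 0"

```text
time: 26.3
tool_pos: [0.5661, 0.3557, 0.1515]
ee_rot: [3.14, -0.001, 1.713]
wrist_force: [0.3, 0.5, -1.6]
width: 0.0094
finger_force: 30.0
```

carry_out --pt "0 -0.01 0 0 0 0" --pt "0 -0.02 0 0 0 0" --pt "0 -0.03 0 0 0 0" --pt "0 -0.038 0 0 0 0" --pt "0 -0.038 0 0 0 0"

```text
time: 26.8
tool_pos: [0.5269, 0.3503, 0.1514]
ee_rot: [3.141, -0.001, 1.714]
wrist_force: [-0.4, -0.4, -2.0]
width: 0.0097
finger_force: 30.0
```

carry_out --pt "0 0 -0.03 0 0 0" --pt "0 0 -0.06 0 0 0" --pt "0 0 -0.08 0 0 0" --pt "0 0 -0.08 0 0 0" --pt "0 0 -0.08 0 0 0"

```text
time: 27.3
tool_pos: [0.5284, 0.3502, 0.2309]
ee_rot: [3.14, -0.001, 1.713]
wrist_force: [0.0, 0.7, -2.2]
width: 0.0099
finger_force: 30.0
```

```bash
python3 - <<'E'
from h import *
o=get_obs();print(o['width'],o['finger_force'])
plan([(.5,.15,.235,1.70),(.53,-.15,.27,1.66),(.588,-.3235,.27,1.653),(.588,-.3235,.17,1.653)])
E
```

```text
0.009937050363473537 29.990911781787872
from [0.5284 0.3502 0.2309] 1.7127590655249039 t 27.3
[[-0.039, -0.011, -0.001, 0, 0, 0.003], [-0.078, -0.023, -0.002, 0, -0.001, 0.005], [-0.116, -0.034, -0.003, 0.001, -0.001, 0.008], [-0.155, -0.045, -0.004, 0.001, -0.001, 0.01], [-0.194, -0.056, -0.004, 0.001, -0.001, 0.013]]
[[-0.043, -0.002, -0.005, 0, 0, 0.005], [-0.086, -0.003, -0.01, 0, 0, 0.011], [-0.129, -0.004, -0.015, 0, 0, 0.017], [-0.172, -0.005, -0.02, 0, 0, 0.023], [-0.215, -0.007, -0.025, 0, 0, 0.028]]
[[-0.043, 0, -0.006, 0, 0, 0.006], [-0.087, 0, -0.011, 0, 0, 0.012], [-0.131, 0.01, -0.011, 0, 0, 0.014], [-0.176, 0.02, -0.011, 0, 0, 0.015], [-0.22, 0.03, -0.011, 0, 0, 0.017]]
[[-0.045, 0.011, 0, 0, 0, 0.002], [-0.045, 0.011, 0.034, 0, 0, 0.002], [-0.045, 0.011, 0.067, 0, 0, 0.002], [-0.045, 0.011, 0.1, 0, 0, 0.002], [-0.045, 0.011, 0.1, 0, 0, 0.002]]
```

carry_out --pt "-0.039 -0.011 -0.001 0 0 0.003" --pt "-0.078 -0.023 -0.002 0 -0.001 0.005" --pt "-0.116 -0.034 -0.003 0.001 -0.001 0.008" --pt "-0.155 -0.045 -0.004 0.001 -0.001 0.01" --pt "-0.194 -0.056 -0.004 0.001 -0.001 0.013"

```text
time: 27.8
tool_pos: [0.499, 0.1485, 0.2323]
ee_rot: [-3.138, 0.0, 1.7]
wrist_force: [0.5, -0.1, -0.8]
width: 0.0096
finger_force: 30.0
```

carry_out --pt "-0.043 -0.002 -0.005 0 0 0.005" --pt "-0.086 -0.003 -0.01 0 0 0.011" --pt "-0.129 -0.004 -0.015 0 0 0.017" --pt "-0.172 -0.005 -0.02 0 0 0.023" --pt "-0.215 -0.007 -0.025 0 0 0.028"

```text
time: 28.3
tool_pos: [0.5202, -0.0656, 0.2575]
ee_rot: [-3.138, -0.001, 1.672]
wrist_force: [-0.1, 0.9, -0.7]
width: 0.0096
finger_force: 30.0
```

carry_out --pt "-0.043 0 -0.006 0 0 0.006" --pt "-0.087 0 -0.011 0 0 0.012" --pt "-0.131 0.01 -0.011 0 0 0.014" --pt "-0.176 0.02 -0.011 0 0 0.015" --pt "-0.22 0.03 -0.011 0 0 0.017"

```text
time: 28.8
tool_pos: [0.5727, -0.2815, 0.268]
ee_rot: [-3.138, -0.002, 1.654]
wrist_force: [-0.0, 0.5, -1.6]
width: 0.0094
finger_force: 30.0
```

carry_out --pt "-0.045 0.011 0 0 0 0.002" --pt "-0.045 0.011 0.034 0 0 0.002" --pt "-0.045 0.011 0.067 0 0 0.002" --pt "-0.045 0.011 0.1 0 0 0.002" --pt "-0.045 0.011 0.1 0 0 0.002"

```text
time: 29.3
tool_pos: [0.5838, -0.3215, 0.1606]
ee_rot: [-3.127, -0.011, 1.652]
wrist_force: [-1.0, 0.3, -2.0]
width: 0.0101
finger_force: 30.0
```

carry_out --pt "0 0 0 0 0 0" --pt "0 0 0 0 0 0" --pt "0 0 0 0 0 0" --pt "0 0 0 0 0 0" --pt "0 0 0 0 0 0"

```text
time: 29.8
tool_pos: [0.5882, -0.324, 0.1723]
ee_rot: [3.14, 0.002, 1.653]
wrist_force: [-0.1, -0.2, -0.6]
width: 0.0096
finger_force: 30.0
```

```bash
python3 - <<'E'
from h import *
w=snap('wrist','w9.png');o=get_obs();p=o['tool_pos'];print(p,o['ee_rot'],o['wrist_force'])
Y=cloud(w);h=cv2.cvtColor(w['img'],cv2.COLOR_RGB2HSV)
m=(h[...,1]<80)&(h[...,2]>100)&(np.hypot(Y[...,0]-p[0],Y[...,1]-p[1])<.06)&(abs(Y[...,2]-p[2]-.024)<.004)
P=Y[m];e=P[abs(P[:,1]-p[1])>.02];print(len(P),cv2.minAreaRect(e[:,:2].astype(np.float32)),np.median(P[:,2]),np.polyfit(e[:,1],e[:,2],1)[0])
m=(h[...,1]<80)&(h[...,2]>100)&(np.hypot(Y[...,0]-.577,Y[...,1]+.188)<.075)&(abs(Y[...,2]-.14)<.005)
P=Y[m];print('wide in slot',len(P),cv2.minAreaRect(P[:,:2].astype(np.float32)),np.median(P[:,2]))
plan([(.5885,-.3235,.142,1.6535)],4)
E
```

```text
[ 0.588  -0.3239  0.1718] [3.1409 0.001  1.6529] [-0.1343  0.362  -2.4887]
2076 ((0.5883122682571411, -0.31493616104125977), (0.009843770414590836, 0.0715523213148117), 5.007623195648193) 0.19672668586353098 -0.008451983610251327
wide in slot 1658 ((0.5850270986557007, -0.2108733206987381), (0.009864541701972485, 0.07276861369609833), 4.7163310050964355) 0.13955560254169494
from [ 0.588  -0.3239  0.1718] 1.652858749011624 t 29.85
[[0.0004, 0.0005, 0.0298, 0.0007, 0.001, -0.0006], [0.0004, 0.0005, 0.0298, 0.0007, 0.001, -0.0006], [0.0004, 0.0005, 0.0298, 0.0007, 0.001, -0.0006], [0.0004, 0.0005, 0.0298, 0.0007, 0.001, -0.0006], [0.0004, 0.0005, 0.0298, 0.0007, 0.001, -0.0006]]
```

View pics/w9.png

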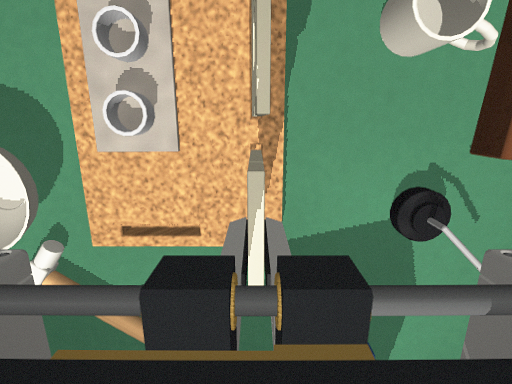

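Before insertion, the narrow board is in line with the seated wide board at (260,60), and the bands still stand on the pad at (120,32) and (126,113). Now lowering it into the back slot.

carry_out --pt "0 0 0.012 0 0 0" --pt "0 0 0.02 0 0 0" --pt "0 0 0.028 0 0 0" --pt "0 0 0.028 0 0 0" --pt "0 0 0.028 0 0 0"

```text
time: 30.35
tool_pos: [0.5874, -0.3236, 0.142]
ee_rot: [-3.14, -0.001, 1.653]
wrist_force: [-0.1, 0.4, -1.0]
width: 0.01
finger_force: 30.0
```

carry_out --pt "0 0 0.002 0 0 0" --pt "0 0 0.004 0 0 0" --pt "0 0 0.006 0 0 0" --pt "0 0 0.008 0 0 0" --pt "0 0 0.008 0 0 0"

```text
time: 30.85
tool_pos: [0.5879, -0.3237, 0.1345]
ee_rot: [3.142, 0.0, 1.653]
wrist_force: [0.7, -0.8, -1.2]
width: 0.0099
finger_force: 30.0
```

```bash
python3 - <<'E'
from h import *
o=get_obs();print(o['tool_pos'],o['ee_rot'],o['wrist_force'],o['wrist_torque'])
E
```

```text
[ 0.5879 -0.3237  0.1345] [3.1416 0.     1.6529] [ 0.6572 -0.7511 -1.2088] [-0.0852 -0.377   0.0922]
```

It is in the slot with no load. Seat it, release and lift.

carry_out --pt "0 0 0.005 0 0 0" --pt "0 0 0.01 0 0 0" --pt "0 0 0.014 0 0 0" --pt "0 0 0.017 0 0 0" --pt "0 0 0.017 0 0 0"

```text
time: 31.35
tool_pos: [0.5879, -0.3235, 0.117]
ee_rot: [-3.141, -0.0, 1.653]
wrist_force: [2.6, -0.5, -2.1]
width: 0.01
finger_force: 30.0
```

carry_out --pt "0 0 0.002 0 0 0" --pt "0 0 0.003 0 0 0" --pt "0 0 0.004 0 0 0" --pt "0 0 0.004 0 0 0" --pt "0 0 0.004 0 0 0"

```text
time: 31.85
tool_pos: [0.588, -0.324, 0.115]
ee_rot: [3.141, 0.001, 1.653]
wrist_force: [0.6, -0.1, 5.0]
width: 0.0094
finger_force: 30.0
```

carry_out --pt "0 0 0 0 0 0" --pt "0 0 0 0 0 0" --pt "0 0 0 0 0 0" --pt "0 0 0 0 0 0" --pt "0 0 0 0 0 0" --jaw 0.5

```text
time: 32.35
tool_pos: [0.5874, -0.3237, 0.1133]
ee_rot: [-3.14, -0.0, 1.653]
wrist_force: [-0.3, -0.5, 0.4]
width: 0.0458
finger_force: 0.0
```

carry_out --pt "0 0 -0.02 0 0 0" --pt "0 0 -0.05 0 0 0" --pt "0 0 -0.09 0 0 0" --pt "0 0 -0.14 0 0 0" --pt "0 0 -0.15 0 0 0"

```text
time: 32.85
tool_pos: [0.5894, -0.3248, 0.272]
ee_rot: [3.132, 0.008, 1.653]
wrist_force: [0.5, -0.0, 1.8]
width: 0.0472
finger_force: 0.0
```

```bash
python3 - <<'E'
from h import *
plan([(.45,-.15,.265,1.653),(.33,.2,.265,1.75),(.32,.32,.26,1.75)])
E
```

```text
from [ 0.5894 -0.3248  0.272 ] 1.6527608015147832 t 32.85
[[0.037, -0.025, 0.001, 0.002, 0.002, -0.0], [0.074, -0.05, 0.002, 0.004, 0.003, -0.0], [0.111, -0.075, 0.003, 0.006, 0.005, -0.0], [0.149, -0.1, 0.004, 0.008, 0.006, -0.0], [0.186, -0.125, 0.004, 0.009, 0.008, -0.0]]
[[0.045, -0.011, 0, 0, 0, -0.012], [0.089, -0.022, 0, 0, 0, -0.024], [0.134, -0.034, 0, 0, 0, -0.037], [0.179, -0.045, 0, 0, 0, -0.049], [0.224, -0.056, 0, 0, 0, -0.061]]
[[0.045, -0.009, 0, 0, 0, -0.012], [0.091, -0.018, 0, 0, 0, -0.024], [0.136, -0.026, 0, 0, 0, -0.036], [0.176, -0.024, 0.002, 0, 0, -0.036], [0.216, -0.022, 0.004, 0, 0, -0.036]]
[[0.04, 0.004, 0.001, 0, 0, -0.0], [0.04, 0.004, 0.001, 0, 0, -0.0], [0.04, 0.004, 0.001, 0, 0, -0.0], [0.04, 0.004, 0.001, 0, 0, -0.0], [0.04, 0.004, 0.001, 0, 0, -0.0]]
```

carry_out --pt "0.037 -0.025 0.001 0 0 0" --pt "0.074 -0.05 0.002 0 0 0" --pt "0.111 -0.075 0.003 0 0 0" --pt "0.149 -0.1 0.004 0 0 0" --pt "0.186 -0.125 0.004 0 0 0" --jaw 0

```text
time: 33.35
tool_pos: [0.4463, -0.1471, 0.2587]
ee_rot: [-3.14, -0.001, 1.653]
wrist_force: [0.5, 0.4, 0.0]
width: 0.0101
finger_force: 0.0
```

carry_out --pt "0.045 -0.011 0 0 0 -0.012" --pt "0.089 -0.022 0 0 0 -0.024" --pt "0.134 -0.034 0 0 0 -0.037" --pt "0.179 -0.045 0 0 0 -0.049" --pt "0.224 -0.056 0 0 0 -0.061"

```text
time: 33.85
tool_pos: [0.3726, 0.0714, 0.2593]
ee_rot: [-3.141, -0.0, 1.713]
wrist_force: [0.9, 1.3, 1.2]
width: 0.0004
finger_force: 0.0
```

carry_out --pt "0.045 -0.009 0 0 0 -0.012" --pt "0.091 -0.018 0 0 0 -0.024" --pt "0.136 -0.026 0 0 0 -0.036" --pt "0.176 -0.024 0.002 0 0 -0.036" --pt "0.216 -0.022 0.004 0 0 -0.036"

```text
time: 34.35
tool_pos: [0.3202, 0.2824, 0.2555]
ee_rot: [3.141, -0.0, 1.751]
wrist_force: [0.6, -0.2, -0.4]
width: 0.0007
finger_force: 0.0
```

```bash
python3 - <<'E'
from h import *
s=snap('scene');t=snap('top','t2.png')
for n,q in(('scene',s),('top',t)):
    Y=cloud(q);h=cv2.cvtColor(q['img'],cv2.COLOR_RGB2HSV)
    print(n,band(q,(.4535,-.2555),.066),band(q,(.447,-.1835),.066))
    for c,r in(((.577,-.188),.065),((.588,-.3235),.055)):
        m=(h[...,1]<90)&(h[...,2]>100)&(np.hypot(Y[...,0]-c[0],Y[...,1]-c[1])<r)&(abs(Y[...,2]-.14)<.005)
        P=Y[m];print(len(P),cv2.minAreaRect(P[:,:2].astype(np.float32)),np.percentile(P[:,2],[10,50,95]),np.polyfit(P[:,1],P[:,2],1)[0])
S=s['img'];T=t['img']
c=np.hstack([cv2.resize(S[160:310,80:250,::-1],(450,397)),cv2.resize(T[150:260,310:445,::-1],(350,285)) if 0 else np.zeros((397,1,3),np.uint8)])
cv2.imwrite('pics/c5.png',c)
plan([(.362,.354,.2,1.741),(.362,.354,.137,1.741)])
E
```

```text
scene (array([ 0.4556, -0.2539]), np.float64(0.020037970751264914), np.float64(0.06427987722998325), 64) (array([ 0.4491, -0.1827]), np.float64(0.01995444280647799), np.float64(0.06491790481407364), 57)
160 ((0.5824488401412964, -0.18617665767669678), (0.014497198164463043, 0.11929694563150406), 4.310703754425049) [0.1363 0.1388 0.1417] -0.005105424663361948
142 ((0.5890213251113892, -0.3226798176765442), (0.013454947620630264, 0.08894505351781845), 5.799760341644287) [0.1367 0.1389 0.1416] -0.013866938931991616
top (array([ 0.4527, -0.2552]), np.float64(0.01932333399743801), np.float64(0.06529955351618245), 68) (array([ 0.447 , -0.1835]), np.float64(0.01990093497454162), np.float64(0.06518192933587633), 69)
171 ((0.5817471742630005, -0.18690167367458344), (0.010706858709454536, 0.11687102913856506), 4.9829206466674805) [0.1374 0.1399 0.1429] -0.003622567883315258
128 ((0.5856823325157166, -0.32328563928604126), (0.010363059118390083, 0.08951058238744736), 4.960568428039551) [0.1368 0.1392 0.1422] -0.00034317878655151996
from [0.3196 0.2839 0.2543] 1.756404242240996 t 34.45
[[0.02, 0.018, 0.018, -0.001, 0, 0.005], [0.041, 0.037, 0.036, -0.002, 0, 0.01], [0.061, 0.055, 0.054, -0.003, 0, 0.015], [0.061, 0.055, 0.086, -0.003, 0, 0.015], [0.061, 0.055, 0.117, -0.003, 0, 0.015]]
```

View pics/c5.png

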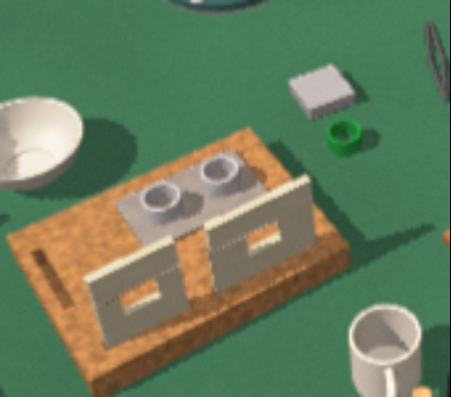

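Both boards stand seated in their slots, with tops at z ≈ 0.140, at crop (140,292) and (262,235). Both bands are on the pad at (160,200) and (220,173). Only the fan is left.

carry_out --pt "0.02 0.018 0.018 0 0 0.005" --pt "0.041 0.037 0.036 0 0 0.01" --pt "0.061 0.055 0.054 0 0 0.015" --pt "0.065 0.055 0.054 0 0 0.015" --pt "0.065 0.055 0.054 0 0 0.015"

```text
time: 34.95
tool_pos: [0.3635, 0.3536, 0.2011]
ee_rot: [-3.139, 0.002, 1.735]
wrist_force: [-0.1, -0.3, -0.1]
width: 0.0004
finger_force: 0.0
```

```bash
python3 - <<'E'
from h import *
w=snap('wrist','w10.png');X=cloud(w);h=cv2.cvtColor(w['img'],cv2.COLOR_RGB2HSV);o=get_obs();print(o['tool_pos'])
m=(h[...,2]<70)&(np.hypot(X[...,0]-.409,X[...,1]-.362)<.03)&(X[...,2]>.135)&(X[...,2]<.18)
P=X[m];print(len(P),P.min(0) if len(P) else 0,P.max(0) if len(P) else 0)
plan([(.362,.354,.137,1.741)])
E
```

```text
[0.3637 0.3536 0.2022]
735 [0.3955 0.352  0.1527] [0.4198 0.3767 0.1689]
from [0.3637 0.3536 0.2022] 1.7344121840529247 t 35.0
[[0, -0.001, 0.033, 0, 0, -0.003], [0.001, -0.002, 0.065, -0.001, 0.001, -0.007], [0.001, -0.002, 0.065, -0.001, 0.001, -0.007], [0.001, -0.002, 0.065, -0.001, 0.001, -0.007], [0.001, -0.002, 0.065, -0.001, 0.001, -0.007]]
```

View pics/w10.png

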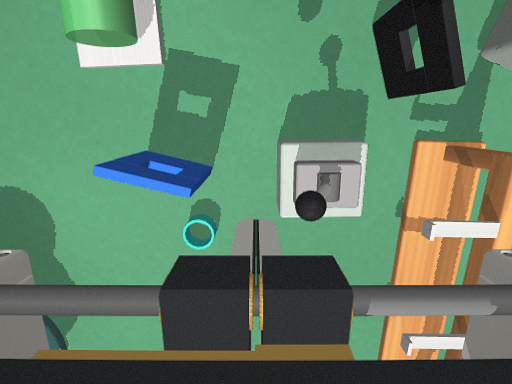

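The knob at (311,206) measures as centred on (0.408, 0.364), just ahead (+x) of the shut fingers, and the blue board is clear on the left.

carry_out --pt "0.001 -0.001 0.03 0 0 0" --pt "0.003 -0.001 0.05 0 0 0" --pt "0.003 -0.001 0.065 0 0 0" --pt "0.003 -0.001 0.065 0 0 0" --pt "0.003 -0.001 0.065 0 0 0"

```text
time: 35.5
tool_pos: [0.3626, 0.3571, 0.138]
ee_rot: [3.141, -0.001, 1.734]
wrist_force: [-0.4, -0.4, -1.2]
width: 0.0001
finger_force: 0.0
```

carry_out --pt "0 0.014 0 0 0 0" --pt "0 0.028 0 0 0 0" --pt "0 0.042 0 0 0 0" --pt "0 0.056 0 0 0 0" --pt "0 0.07 0 0 0 0"

```text
time: 36.0
tool_pos: [0.4329, 0.3689, 0.1367]
ee_rot: [-3.141, -0.0, 1.734]
wrist_force: [-1.6, -0.8, -0.0]
width: 0.0003
finger_force: 0.5
```

carry_out --pt "0 0.006 0 0 0 0" --pt "0 0.012 0 0 0 0" --pt "0 0.018 0 0 0 0" --pt "0 0.024 0 0 0 0" --pt "0 0.024 0 0 0 0"

```text
time: 36.5
tool_pos: [0.4526, 0.3721, 0.1361]
ee_rot: [-3.134, 0.001, 1.735]
wrist_force: [-6.8, -1.5, 0.5]
width: 0.0004
finger_force: 3.4
```

carry_out --pt "0 0.003 0 0 0 0" --pt "0 0.006 0 0 0 0" --pt "0 0.006 0 0 0 0" --pt "0 0.006 0 0 0 0" --pt "0 0.006 0 0 0 0"

```text
time: 37.0
tool_pos: [0.4528, 0.3721, 0.1361]
ee_rot: [-3.123, 0.002, 1.737]
wrist_force: [-18.0, -5.7, 6.6]
width: 0.0001
finger_force: 9.8
```

carry_out --pt "0 -0.02 0 0 0 0" --pt "0 -0.06 0 0 0 0" --pt "0 -0.08 0 0 0 0" --pt "0 -0.08 -0.04 0 0 0" --pt "0 -0.08 -0.08 0 0 0"

```text
time: 37.5
tool_pos: [0.3801, 0.3594, 0.2155]
ee_rot: [-3.137, 0.003, 1.736]
wrist_force: [1.2, 1.2, 0.4]
width: 0.0004
finger_force: 0.0
```

```bash
python3 - <<'E'
from h import *
for n in('scene','top','wrist'):
    q=snap(n);X=cloud(q);h=cv2.cvtColor(q['img'],cv2.COLOR_RGB2HSV)
    m=(h[...,2]<70)&(np.hypot(X[...,0]-.47,X[...,1]-.374)<.06)&(X[...,2]>.135)&(X[...,2]<.18)
    P=X[m];print(n,len(P),P.min(0) if len(P) else 0,P.max(0) if len(P) else 0)
    if n!='wrist': print(band(q,(.4535,-.2555),.066),band(q,(.447,-.1835),.066))
S=np.load('last_scene.npz')['img'];cv2.imwrite('pics/s3.png',cv2.resize(S[:,:,::-1],(800,600)))
E
```

```text
scene 41 [0.4718 0.3623 0.148 ] [0.4913 0.3866 0.1659]
(array([ 0.455 , -0.2543]), np.float64(0.019848873706561), np.float64(0.06488084195696461), 62) (array([ 0.4492, -0.1826]), np.float64(0.020197818746540194), np.float64(0.06500432884315893), 56)
top 74 [0.4639 0.3619 0.1522] [0.4868 0.3855 0.1688]
(array([ 0.4529, -0.2551]), np.float64(0.01926961598135971), np.float64(0.06572048943820145), 67) (array([ 0.4468, -0.1834]), np.float64(0.019864747442421463), np.float64(0.06627614139857749), 70)
wrist 605 [0.4648 0.3646 0.1491] [0.4888 0.3888 0.1657]
```

View pics/s3.png

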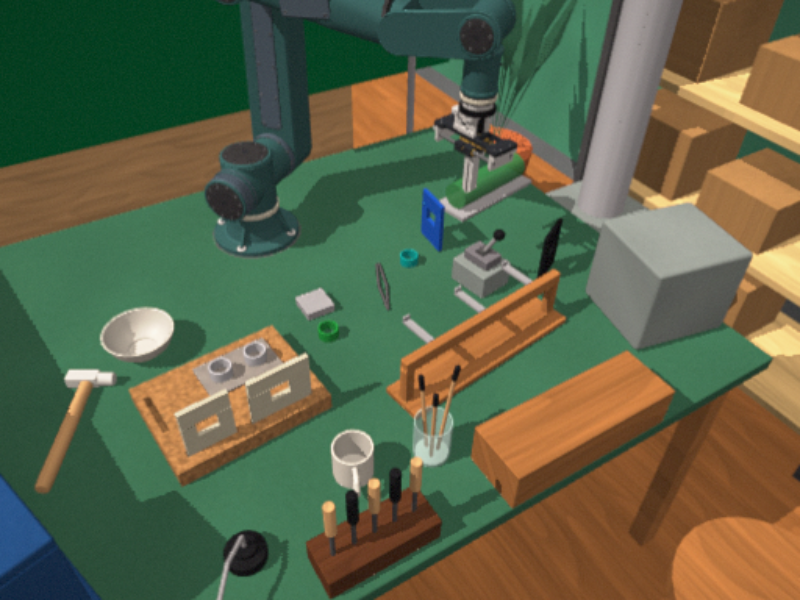

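The lever now leans away, with its knob at (499,234). It did not move further under an 18 N push, so it is against its stop. Bands, boards, jar and mug are all standing in place. Handing in.

```bash
python3 -c "
from bench import *
print(get_obs()['wrist_force']); print(close_job())"
```

```text
[-0.22496828 -0.24243418 -0.48427593]
the job is handed in; nothing more can be done
None
```

The job is handed in, result not shown: both bands stand on the pad, the wide board is in the long slot (leaning about 2–3° within the slot's play) and the only narrow board is in the far short slot, the extractor was thrown fully on last, and the jar and mug are still upright.

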